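# Prise open the tea box and set out the lazy susan

## Task

Prise open the tight lid of the tea box with the table knife (its blade goes in the slot under the front edge of the lid; do not lift the lid with the fingers), throw the lid back so that it stays open, and put the knife back on its rest. Set out the lazy susan: stand each tea tin from the box in an oblong outline, lying along it, and every pot that is on the worktop in a round outline, one thing to an outline, without turning the lazy susan. Leave the mug and the salt shaker alone.

Things in the scene. Friction and masses are not known exactly. Their poses are not given: they have to be found in the camera images.
- tea_box: fixed wooden tea box, 180 mm deep (its x) by 220 wide (its y), walls 6 mm thick, 45 high, inner floor at 6 mm. Origin under its centre on the worktop, z up. Hinge along its +x rim; its front faces its own -x (roughly world +y, towards the lazy susan). Along the whole front a ledge juts out 18 mm (to x = -108 mm), its top 33 mm above the worktop
- lid (a joint): flat lid of the tea box: 0 = shut, 1.9 rad = thrown right back; it starts shut. A stiff hinge holds it wherever it is left; about 1.5 N at the front edge raises it
- lid_edge (a point): the lid is a panel 198 by 220 mm, 8 mm thick; this is the middle of the lower front edge of the lid. When shut it lies 45 mm above the worktop, straight over the edge of the ledge, leaving a slot 12 mm high, 18 mm deep and 220 mm long between ledge and lid: too narrow for fingers, made for a blade
- lid_hinge (a point): middle of the hinge line, at the +x rim of the tea box (box frame x = +90 mm, z = 45 mm); the hinge line runs along the box's y
- knife: flat blunt table knife, 195 mm long, 90 g: black handle 110 by 18 wide by 16 mm high; steel blade 85 mm long, 20 wide, 3 thick, at mid-height of the handle, lying flat. Origin at the centre of the handle (also mid-height); its x points to the blade, whose tip is at x = +140 mm; z up
- knife_rest: dark wooden knife rest fixed to the worktop, 110 by 40 mm, with two saddles 12 mm long at x = -45 and +45 mm that carry the handle: floors at 26 mm, side ears 26 mm apart inside, up to 36.5 mm. Origin under its centre, z up. At the start the knife's x lies along the rest's x, its origin 34 mm above the rest's; the handle is gripped between the saddles
- susan_base: foot of the lazy susan, fixed to the worktop; origin under the centre of the turntable. The round wooden turntable is 310 mm across and its top is 30 mm above the worktop
- susan (a joint): angle of the turntable, counterclockwise from above; it starts at any angle and turns almost without friction (about 0.01 N m)
- susan_rim (a point): a point on top of the turntable, 150 mm from its centre in the direction of the first oblong mark
- oblong_mark_1 (a point): oblong dark outline inlaid in the turntable top, 74 by 50 mm, for a tea tin. Origin at its centre on the top face, 85 mm from the turntable's centre; its long side is its x, pointing outwards; z up
- oblong_mark_2 (a point): oblong dark outline inlaid in the turntable top, 74 by 50 mm, for a tea tin. Origin at its centre on the top face, 85 mm from the turntable's centre; its long side is its x, pointing outwards; z up
- round_mark_1 (a point): circular dark outline inlaid in the turntable top, 70 mm across, for a pot. Origin at its centre on the top face, 85 mm from the turntable's centre; x points outwards, z up. The five marks are spaced 72 degrees apart
- round_mark_2 (a point): circular dark outline inlaid in the turntable top, 70 mm across, for a pot. Origin at its centre on the top face, 85 mm from the turntable's centre; x points outwards, z up. The five marks are spaced 72 degrees apart
- round_mark_3 (a point): circular dark outline inlaid in the turntable top, 70 mm across, for a pot. Origin at its centre on the top face, 85 mm from the turntable's centre; x points outwards, z up. The five marks are spaced 72 degrees apart
- tin_1: bare metal tea tin, oblong, 64 mm (x) by 40 mm (y) by 34 mm high, 110 g, starts lying inside the shut tea box. Origin at the centre of its underside, z up
- tin_2: bare metal tea tin, oblong, 64 mm (x) by 40 mm (y) by 34 mm high, 110 g, starts lying inside the shut tea box. Origin at the centre of its underside, z up
- pot_1: round white lidded pot, 60 mm across, 31 mm high, about 60 g, on the worktop between the tea box and the lazy susan at the start; two or three pots are there. Origin at the centre of its underside, z up
- pot_2: round white lidded pot, 60 mm across, 31 mm high, about 60 g, on the worktop between the tea box and the lazy susan at the start; two or three pots are there. Origin at the centre of its underside, z up
- pot_3: round white lidded pot, 60 mm across, 31 mm high, about 60 g, on the worktop between the tea box and the lazy susan at the start; two or three pots are there. Origin at the centre of its underside, z up
- mug: white mug, 99 mm high, standing behind the work; leave it alone. Origin under its middle
- salt: salt shaker, 44 mm across, 90 mm high, standing behind the work; leave it alone. Origin at the centre of its underside
Not all that is in view belongs to the job. What is shaped like the pot_1 but orange is not meant.

How it is judged (in metres and radians):
On the way, in this order (a step that is already met when the one before it is completed fails the run):
1. the lid is prised up about 15 degrees by the knife (value of joint lid above 0.25 rad and contact force between knife and lid above 0.2 N), for 0.1 s.
2. the lid is thrown back past 80 degrees (value of joint lid above 1.4 rad), for 0.2 s.
At the end, for the whole second after the job is handed in: Each tin within 14 mm and 14 degrees of its own oblong mark, each pot present within 14 mm of its own round mark, all upright on the turntable; its rim within 35 mm of its starting place and still; lid open past 80 degrees; knife at rest on its rest within 25 mm and 11 degrees (height (world z) of pot_1 between 0.026 and 0.034 m and angle between each of pot_1, pot_2, pot_3, tin_1, tin_2's own z axis and vertical below 0.12 rad and linear speed of each of pot_1, pot_2, pot_3, tin_1, tin_2, knife below 0.02 m/s and (horizontal distance between pot_1 and round_mark_1 below 0.014 m or horizontal distance between pot_1 and round_mark_2 below 0.014 m or horizontal distance between pot_1 and round_mark_3 below 0.014 m) and height (world z) of pot_2 between 0.026 and 0.034 m and (horizontal distance between pot_2 and round_mark_1 below 0.014 m or horizontal distance between pot_2 and round_mark_2 below 0.014 m or horizontal distance between pot_2 and round_mark_3 below 0.014 m) and height (world z) of pot_3 between 0.026 and 0.034 m and (horizontal distance between pot_3 and round_mark_1 below 0.014 m or horizontal distance between pot_3 and round_mark_2 below 0.014 m or horizontal distance between pot_3 and round_mark_3 below 0.014 m) and height (world z) of tin_1 between 0.026 and 0.034 m and ((horizontal distance between tin_1 and oblong_mark_1 below 0.014 m and angle between the x axis of tin_1 and the x axis of oblong_mark_1, either way round below 0.25 rad) or (horizontal distance between tin_1 and oblong_mark_2 below 0.014 m and angle between the x axis of tin_1 and the x axis of oblong_mark_2, either way round below 0.25 rad)) and height (world z) of tin_2 between 0.026 and 0.034 m and ((horizontal distance between tin_2 and oblong_mark_1 below 0.014 m and angle between the x axis of tin_2 and the x axis of oblong_mark_1, either way round below 0.25 rad) or (horizontal distance between tin_2 and oblong_mark_2 below 0.014 m and angle between the x axis of tin_2 and the x axis of oblong_mark_2, either way round below 0.25 rad)) and distance of susan_rim from where it was at the start of the episode below 0.035 m and velocity of joint susan between -0.05 and 0.05 rad/s and value of joint lid above 1.4 rad and horizontal distance between knife and knife_rest below 0.025 m and height (world z) of knife between 0.03 and 0.042 m and angle between the x axis of knife and the x axis of knife_rest, either way round below 0.2 rad and angle between knife's own z axis and vertical below 0.15 rad and horizontal distance between tin_1 and tin_2 above 0.05 m and horizontal distance between pot_1 and pot_2 above 0.05 m and horizontal distance between each of pot_1, pot_2 and pot_3 above 0.05 m); the robot touches nothing.
It fails at once if the lid is touched by the fingers before it has been prised up (below 0.2 rad) (value of joint lid below 0.2 rad and contact force between the fingers and lid above 1 N).
It fails at once if the turntable is turned by more than about 30 degrees (rim moved by 80 mm) (distance of susan_rim from where it was at the start of the episode above 0.08 m).
It fails at once if the mug is shifted by more than 40 mm (distance of mug from where it was at the start of the episode above 0.04 m).
It fails at once if the salt shaker is shifted by more than 40 mm (distance of salt from where it was at the start of the episode above 0.04 m).
Of pot_1, pot_2, pot_3 only 2 to 3 are there at a start; the rules pass over those that are not, and their reading is None.
At some moment in a run one of pot_1, pot_2, pot_3 may be knocked a few centimetres aside while the robot is not near it.
It also fails if it takes over 208 s, if anything falls off the work surface, if the arm or the gripper's body presses on something with over 40 N, if the wrist force passes 120 N, or if a joint passes its speed limit or range.

## Robot

A 6-joint arm with a two-finger parallel gripper is mounted at the origin on a cart in front of the work surface, level with it; the furniture and walls round the work are solid. World frame = base frame: x ahead of the robot, y to its left, z up, the work surface at z = 0. Lengths are in mm, angles in rad, forces in N, time in s.
With the tool pointing down it reaches from about 350 to 975 mm from the base axis. Payload 7.1 kg.
Tool frame: the origin (TCP) lies midway between the tips of the shut fingers; the grasp point (between the pads) lies 19 mm behind it; z points along the fingers, y is the line along which they close (so a half turn about z gives the same grasp; the last joint's range is limited). The gripper opens to 88 mm and grips with 3 to 60 N. Pads are 20 mm wide; open, the fingers measure 115 mm over their backs; the gripper's body (75 mm by 178 mm) begins 61 mm behind the grasp point.
Start: joints at [1.098, 0.423, 1.63, -0, 1.089, -0.019], TCP at [273.957, 561.74, 222.675] pointing down, gripper open.
Joint ranges: [-3, 3], [-0.9, 2.11], [0.09, 2.58], [-1.31, 4.45], [0.11, 2.69], [-2.54, 2.54]. Speed limits (rad/s): [2.39, 2.39, 3.01, 3.14, 3.14, 3.14].

## Interface

Orientations are given as a rotation vector (axis times angle).
In Python, from workcell import ctrl gives the robot as it stands. The module is installed in compiled form; this text tells all that it offers.
- The arm moves only by the tool servo_tool, never from a script. Its argument "increments" is a list of rows, each a list of 7 numbers: the shift along the world's x, y, z in cm, then the turn, a rotation vector about the world's x, y, z in degrees, then the opening, from -1 (shut) to 1 (fully open). A call has 1 to 20 rows; each row is the pose to reach, as a shift and turn from the pose commanded when the call began; what a row does not reach only later rows make up. A row lasts 1/12 s, in which the tool goes at most 41.7 mm and 7.16 degrees, less where a joint would pass 70% of its speed; a pose out of reach is approached as far as the arm can. A call with a gripper value outside its range is refused whole. The fingers move at their own pace and stop on an object; the grip force is fixed at half the most. Time passes only in rows, so rows that repeat a pose let the fingers close. It gives the time, the measured TCP pose, the force, the opening and the grip force at its end, in the units of the state.
- ctrl.get_obs(): the state, without advancing time (a new reading comes with each control period).
- ctrl.get_image(name): name is "scene" or "top" or "wrist"; returns a dict with "image" (400x640x3 uint8, red, green, blue), "fx", "fy", "cx", "cy" (pixels), "extrinsics" (4x4, takes a point from camera to world coordinates); the wrist camera has in their place "tool_from_camera" (4x4, takes a point from camera to tool coordinates, whose origin is the TCP and whose axes are the flange's). Camera axes: x right, y up, looking along -z (the intrinsics and any distortion apply to the point x, -y, -z); pixel columns grow to the right and rows downward; lengths in mm; the calibration is good to about 2 mm. A picture is of the moment at which its call begins: read the wrist's pose just before it. There is no depth.
- ctrl.close_job(): hands the job in; it is judged then, once.
The state is a dict: "t": time; "qpos": joint angles; "qvel": joint speeds; "joint_torque": joint torques, N m; "ee_pos": TCP position; "orientation": TCP orientation; "ft_force": force on the tool from outside, world axes, zero at the start; "moment": the same for the moment, N m; "width": finger opening in mm; "grasp_force": force on a finger pad.
Only numpy, scipy, OpenCV 4.12 (cv2) and the standard library are available. Lean on these libraries where they do the work, as an engineer would, in place of code of your own. Each camera call takes 0.05 s, during which the arm holds its last target. There are 200 camera calls.

## Working session

There is one attempt and no reset: what is moved stays moved. The work goes in short steps, Python scripts to look and compute and a tool call to move; the robot and the scene stay as the last step left them, time stands still between calls to the robot, and variables do not carry over. Pictures are saved under pics/ and viewed, at most 14 in all, crops included, and the job is handed in when it is done.

Besides the shell and the picture viewer there is one more tool, called after "Call:" as name(argument=value, ...), one argument or row to a line, values as JSON. servo_tool: Moves the arm, as the interface text tells. Its arguments: {"type":"object","properties":{"increments":{"type":"array","items":{"type":"array","items":{"type":"number"}}}},"required":["increments"]}

```bash
mkdir -p pics
cat > h.py <<'E'
import numpy as np, cv2
from scipy.spatial.transform import Rotation as R
from workcell import ctrl
def grab(name):
    o=ctrl.get_obs(); d=ctrl.get_image(name)
    if name=="wrist":
        T=np.eye(4);T[:3,:3]=R.from_rotvec(o["orientation"]).as_matrix();T[:3,3]=o["ee_pos"]
        d["extrinsics"]=T@np.array(d["tool_from_camera"])
    d["extrinsics"]=np.array(d["extrinsics"]);return d
def ray(d,px,z):
    px=np.atleast_2d(np.array(px,float));E=d["extrinsics"]
    c=np.stack([(px[:,0]-d["cx"])/d["fx"],-(px[:,1]-d["cy"])/d["fy"],-np.ones(len(px))],1)
    w=c@E[:3,:3].T;o=E[:3,3]
    return (o+w*((z-o[2])/w[:,2])[:,None])[:,:2]
def proj(d,P):
    P=np.atleast_2d(np.array(P,float));E=d["extrinsics"];c=(P-E[:3,3])@E[:3,:3]
    return np.stack([d["cx"]+d["fx"]*c[:,0]/-c[:,2],d["cy"]-d["fy"]*c[:,1]/-c[:,2]],1)
def save(d,n): cv2.imwrite("pics/"+n,d["image"][:,:,::-1])
E
python3 - <<'E'
from h import *
import pickle
for n in ["top","scene","wrist"]:
    d=grab(n);save(d,n+"0.png");pickle.dump(d,open(n+"0.pkl","wb"));print(n,{k:v for k,v in d.items() if k!="image"})
print(ctrl.get_obs())
E
```

```text
top {'fx': 372.5956537684788, 'fy': 372.5956537684788, 'cx': 316.1242769513472, 'cy': 202.84801116678787, 'extrinsics': array([[-1.47854726e-02,  9.86232050e-01, -1.64704987e-01,
         4.26184451e+02],
       [-9.99794813e-01, -1.68631627e-02, -1.12234165e-02,
         1.16468870e+01],
       [-1.38463400e-02,  1.64505248e-01,  9.86279018e-01,
         1.10506159e+03],
       [ 0.00000000e+00,  0.00000000e+00,  0.00000000e+00,
         1.00000000e+00]])}
scene {'fx': 369.086350196979, 'fy': 369.086350196979, 'cx': 315.8096247525499, 'cy': 198.51971294386286, 'extrinsics': array([[ 7.53292431e-01,  3.22456781e-01, -5.73212122e-01,
        -2.63331116e+01],
       [-6.57491287e-01,  3.90414080e-01, -6.44423815e-01,
        -6.66717936e+02],
       [ 1.59912545e-02,  8.62321558e-01,  5.06108496e-01,
         5.79306546e+02],
       [ 0.00000000e+00,  0.00000000e+00,  0.00000000e+00,
         1.00000000e+00]])}
wrist {'fx': 291.44992708156894, 'fy': 291.44992708156894, 'cx': 323.7839016941545, 'cy': 198.1711566167001, 'tool_from_camera': array([[ 1.28363725e-03,  9.52973652e-01,  3.03
[... 626 characters left out ...]
      1.00000000e+00]])}
{'t': 0.15, 'qpos': array([ 1.09801622e+00,  4.23672407e-01,  1.63049499e+00, -1.62107052e-05,
        1.08860763e+00, -1.90079003e-02]), 'qvel': array([ 0.00034052, -0.00332137, -0.00298058,  0.00086914, -0.00069545,
        0.00092313]), 'joint_torque': array([ 1.72848909e-04, -5.44981956e+01, -2.73921597e+01,  6.44243206e-02,
        2.04186601e-02, -1.27027292e-04]), 'ee_pos': array([273.7643191 , 561.3749926 , 222.08348238]), 'orientation': array([-7.06610828e-01, -3.06081385e+00,  1.80673653e-03]), 'ft_force': array([-0.44961942, -0.62827089, -0.10490703]), 'moment': array([-0.02472174, -0.01397393,  0.00803667]), 'grasp_force': 0.0, 'width': 87.92951484799413}
```

View pics/top0.png

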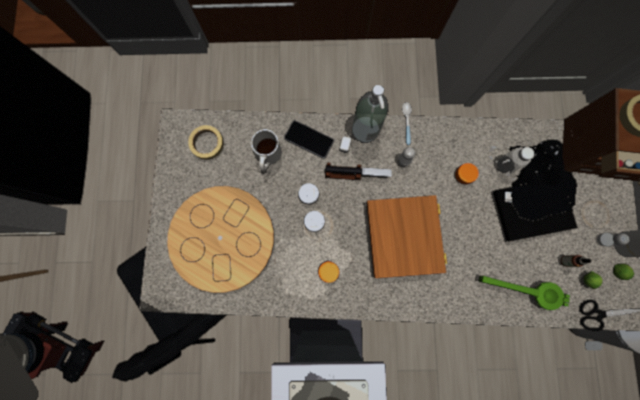

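View pics/scene0.png

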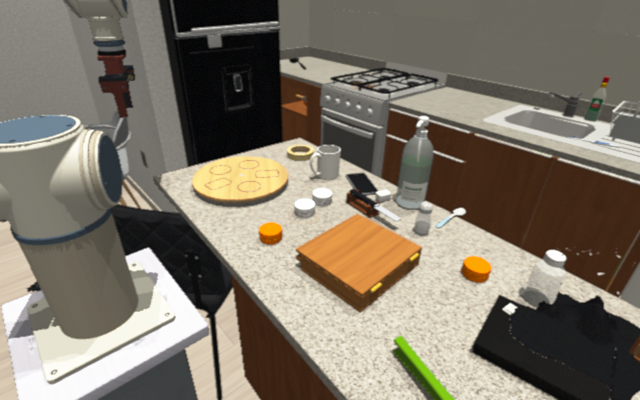

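The top view shows the susan at (220,239), with oblong marks near (236,212) and (221,267). White pots are at (308,193) and (314,221), the tea box is around (406,236), and the knife handle is at (343,172) with its blade pointing right. I take these as starting points for the masks.

Run:
```python
from h import *
import pickle
d=pickle.load(open("top0.pkl","rb"));im=d["image"];hsv=cv2.cvtColor(im,cv2.COLOR_RGB2HSV)
for p in [(220,239),(260,270),(406,236),(308,193),(340,172),(375,172),(329,272),(440,255)]: print(p,im[p[1],p[0]],hsv[p[1],p[0]])
def comps(m,box):
    x0,y0,x1,y1=box;mm=np.zeros_like(m);mm[y0:y1,x0:x1]=m[y0:y1,x0:x1]
    c,_=cv2.findContours(mm,cv2.RETR_EXTERNAL,cv2.CHAIN_APPROX_NONE);return sorted(c,key=cv2.contourArea)[::-1]
H,S,V=[hsv[:,:,i].astype(int) for i in range(3)]
sus=((H>8)&(H<28)&(S>80)&(V>120)).astype(np.uint8)
c=comps(sus,(150,170,290,310))[0]; w=ray(d,c[:,0,:],30).astype(np.float32)
(x,y),r=cv2.minEnclosingCircle(w);print("susan",x,y,r,cv2.fitEllipse(w)); C=np.array(cv2.fitEllipse(w)[0])
lid=((H<20)&(S>100)&(V>60)).astype(np.uint8)
c=comps(lid,(350,185,460,290))[0];w=ray(d,c[:,0,:],53).astype(np.float32);rc=cv2.minAreaRect(w);print("lid",rc,cv2.boxPoints(rc))
wh=((S<45)&(V>170)).astype(np.uint8)
for c in comps(wh,(290,170,360,240))[:4]:
    if cv2.contourArea(c)<100: continue
    w=ray(d,c[:,0,:],31).astype(np.float32);print("pot",cv2.minEnclosingCircle(w),c[:,0].mean(0))
dk=((V<45)).astype(np.uint8)
for c in comps(dk,(322,160,366,184))[:2]:
    w=ray(d,c[:,0,:],42).astype(np.float32);rc=cv2.minAreaRect(w);print("dark",rc,cv2.boundingRect(c))
# marks
g=cv2.cvtColor(im,cv2.COLOR_RGB2GRAY);bg=cv2.medianBlur(g,21);mk=((bg.astype(int)-g>22)).astype(np.uint8)
for c in comps(mk,(170,195,270,290))[:8]:
    if cv2.contourArea(c)<60: continue
    w=ray(d,c[:,0,:],30).astype(np.float32);rc=cv2.minAreaRect(w);print("mark",rc,"r",np.linalg.norm(np.array(rc[0])-C),"az",np.degrees(np.arctan2(*(np.array(rc[0])-C)[::-1])))
u=cv2.resize(im[150:290,165:455],None,fx=2.75,fy=2.75,interpolation=cv2.INTER_CUBIC);cv2.imwrite("pics/crop1.png",u[:,:,::-1])
```

```text
(220, 239) [178 167 157] [ 14  30 178]
(260, 270) [182 141  91] [ 16 128 182]
(406, 236) [149  92  49] [ 13 171 149]
(308, 193) [197 202 210] [108  16 210]
(340, 172) [10  7  6] [  8 102  10]
(375, 172) [184 186 191] [111   9 191]
(329, 272) [194 147  61] [ 19 175 194]
(440, 255) [146  91  49] [ 13 169 146]
susan 508.4429931640625 303.36627197265625 154.73159790039062 ((508.42034912109375, 303.4562072753906), (306.0825500488281, 306.2416687011719), 105.223876953125)
lid ((504.1182861328125, -229.14942932128906), (219.8369903564453, 204.2398681640625), 3.426455497741699) [[ 388.29285 -133.78159]
 [ 400.4997  -337.6563 ]
 [ 619.9437  -324.51727]
 [ 607.7369  -120.64255]]
pot ((554.471923828125, 30.839113235473633), 28.483705520629883) [313.98148148 220.40740741]
pot ((636.7078857421875, 46.52449417114258), 28.660268783569336) [308.20754717 192.64150943]
dark ((693.7474975585938, -57.69233703613281), (109.151123046875, 36.85313034057617), 85.00110626220703) (325, 165, 38, 15)
dark ((681.6266479492188, -9.785089492797852), (9.274491310119629, 5.684814453125), 70.0570068359375) (326, 175, 4, 3)
mark ((400.3930358886719, 199.67010498046875), (18.194087982177734, 125.9728775024414), 44.395111083984375) r 149.8047243373445 az -136.14709928940948
mark ((424.0903015136719, 297.44989013671875), (80.07723999023438, 54.4960823059082), 4.782742023468018) r 84.54367377302896 az -175.9260491433188
```

View pics/crop1.png

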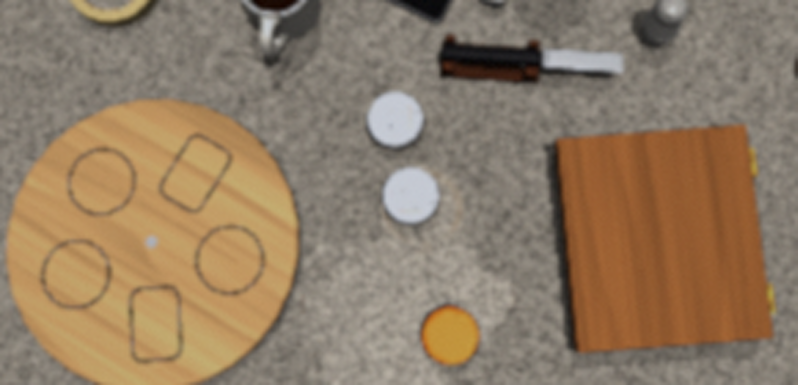

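The crop matches the first measurements: susan marks as expected, knife blade pointing -y, and the lid front edge at y≈-130. I measure the knife and obstacles a bit more, then move.

Run:
```python
from h import *
import pickle
d=pickle.load(open("top0.pkl","rb"))
f=lambda x,y,z:print((x,y),z,ray(d,[[165+x/2.75,150+y/2.75]],z).round(1))
f(452,53,42);f(533,56,42);f(545,60,35);f(622,64,35);f(490,56,42);f(655,35,0);f(270,50,30)
print("bottle",ray(d,[[368,138],[355,125],[383,125]],0).round())
s=pickle.load(open("scene0.pkl","rb"));print("scene bottle",ray(s,[[412,210]],0),"salt",ray(s,[[423,233]],0))
```

```text
(452, 53) 42 [[703.  -16.6]]
(533, 56) 42 [[ 698.1 -102.8]]
(545, 60) 35 [[ 695.2 -116.2]]
(622, 64) 35 [[ 689.3 -198.3]]
(490, 56) 42 [[698.9 -57. ]]
(655, 35) 0 [[ 730.3 -243.3]]
(270, 50) 30 [[713. 180.]]
bottle [[ 811. -139.]
 [ 854. -100.]
 [ 852. -187.]]
scene bottle [[ 805.76985286 -161.73246685]] salt [[ 731.97099784 -251.66226148]]
```

Call:
servo_tool(
  increments=[
    [2.2,-3.3,-0.2,0,0,-4,1],
    [4.4,-6.5,-0.3,0,0,-8,1],
    [6.6,-9.7,-0.5,0,0,-12,1],
    [8.8,-13,-0.7,0,0,-16,1],
    [11,-16.2,-0.9,0,0,-20,1],
    [13.2,-19.5,-1.1,0,0,-24,1],
    [15.4,-22.7,-1.3,0,0,-28,1],
    [17.6,-26,-1.5,0,0,-32,1],
    [19.8,-29.2,-1.7,0,0,-36,1],
    [22,-32.5,-1.9,0,0,-40,1],
    [24.2,-35.7,-2.1,0,0,-44,1],
    [26.4,-39,-2.3,0,0,-48,1],
    [28.6,-42.2,-2.5,0,0,-52,1],
    [30.8,-45.5,-2.7,0,0,-56,1],
    [33,-48.7,-2.9,0,0,-60,1],
    [35.2,-52,-3.1,0,0,-62,1],
    [37.4,-55.2,-3.3,0,0,-64,1],
    [39.6,-58.5,-3.5,0,0,-66,1],
    [41.5,-61.2,-3.7,0,0,-69,1],
    [41.5,-61.2,-3.7,0,0,-69,1],
  ],
)

```text
t: 1.82
ee_pos: [691.6, -55.5, 185.0]
orientation: [2.322, 2.113, 0.0]
ft_force: [-0.7, -0.6, -0.3]
width: 87.7
grasp_force: 0.0
```

Run:
```python
from h import *
import pickle
d=grab("wrist");save(d,"w1.png");pickle.dump(d,open("w1.pkl","wb"))
print(ctrl.get_obs()["ee_pos"], proj(d,[[698,-57,42],[693,-116,35],[688,-198,35]]).round())
```

```text
[689.84516776 -53.10891789 184.75390652] [[330. 187.]
 [330. 234.]
 [331. 294.]]
```

View pics/w1.png

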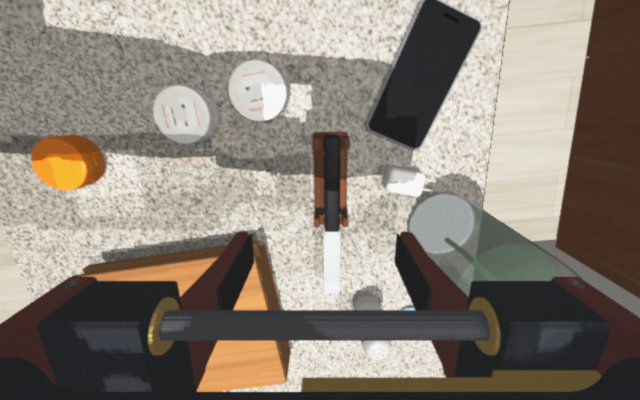

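Run:
```python
from h import *
import pickle
d=pickle.load(open("w1.pkl","rb"))
g=d["image"][:,331-4:331+5].mean((1,2));print(g[125:300].astype(int))
print(ray(d,[[331,136],[331,231]],42).round(1),ray(d,[[331.5,292],[331.5,233]],35.5).round(1))
```

```text
[131 135 142 145 143 139 119  81  61  50  34  32  35  38  41  42  42  43
  42  42  43  43  43  42  43  42  42  42  41  41  41  41  41  41  41  41
  41  41  41  41  41  41  41  41  41  40  40  40  40  40  40  40  40  38
  36  34  34  34  35  34  35  35  35  34  36  44  58  67  69  69  68  67
  67  67  66  66  66  66  65  65  65  65  64  64  64  63  63  63  62  62
  62  61  61  60  60  60  59  59  59  58  58  58  57  58  56  69 137 224
 245 244 238 240 243 243 243 243 243 242 243 242 242 242 242 242 242 242
 242 242 241 241 241 241 241 241 241 241 240 240 240 240 240 240 240 240
 239 239 239 239 239 238 238 238 238 238 238 237 238 241 243 243 243 243
 243 243 242 242 242 239 228 220 225 228 227 228 230]
[[ 703.9   -2.8]
 [ 694.8 -109.2]] [[ 688.2 -195.3]
 [ 695.1 -114.7]]
```

Call:
servo_tool(
  increments=[
    [0.5,-1.3,-2,0,0,0.5,1],
    [0.9,-2.6,-5,0,0,0.5,1],
    [0.9,-2.6,-8,0,0,0.5,1],
    [0.9,-2.6,-11,0,0,0.5,1],
    [0.9,-2.6,-12.5,0,0,0.5,1],
    [0.9,-2.6,-12.5,0,0,0.5,1],
    [0.9,-2.6,-12.5,0,0,0.5,1],
    [0.9,-2.6,-12.5,0,0,0.5,1],
  ],
)

```text
t: 2.53
ee_pos: [699.1, -75.8, 62.5]
orientation: [2.305, 2.132, 0.002]
ft_force: [-0.4, 0.3, 0.5]
width: 87.7
grasp_force: 0.0
```

Run:
```python
from h import *
o=ctrl.get_obs();print(o["ee_pos"].round(2),o["orientation"].round(4),o["ft_force"].round(1))
```

```text
[699.08 -75.76  62.51] [2.3048 2.1323 0.0025] [-0.4  0.3  0.5]
```

Call:
servo_tool(
  increments=[
    [-0.1,0,-1.5,0,0,0,1],
    [-0.1,0,-3,0,0,0,1],
    [-0.1,0,-4,0,0,0,1],
    [-0.1,0,-4,0,0,0,1],
    [-0.1,0,-4,0,0,0,1],
  ],
)

```text
t: 2.95
ee_pos: [696.0, -76.2, 19.3]
orientation: [-2.306, -2.131, 0.002]
ft_force: [-0.2, 0.2, 0.4]
width: 87.8
grasp_force: 0.0
```

Call:
servo_tool(
  increments=[
    [0,0,0,0,0,0,-0.2],
    [0,0,0,0,0,0,-0.6],
    [0,0,0,0,0,0,-1],
    [0,0,0,0,0,0,-1],
    [0,0,0,0,0,0,-1],
    [0,0,0,0,0,0,-1],
    [0,0,0,0,0,0,-1],
    [0,0,0,0,0,0,-1],
  ],
)

```text
t: 3.62
ee_pos: [697.0, -76.3, 20.8]
orientation: [2.307, 2.132, 0.0]
ft_force: [0.5, -0.1, 0.6]
width: 38.2
grasp_force: 0.0
```

Call:
servo_tool(
  increments=[
    [0,0,0,0,0,0,-1],
    [0,0,0,0,0,0,-1],
    [0,0,0,0,0,0,-1],
    [0,0,0,0,0,0,-1],
    [0,0,0,0,0,0,-1],
    [0,0,0,0,0,0,-1],
  ],
)

```text
t: 4.12
ee_pos: [697.0, -76.3, 20.7]
orientation: [2.307, 2.132, 0.0]
ft_force: [0.6, 0.4, -0.3]
width: 17.7
grasp_force: 30.0
```

Call:
servo_tool(
  increments=[
    [0,0,1,0,0,0,-1],
    [0,0,2.5,0,0,0,-1],
    [0,0,4.5,0,0,0,-1],
    [0,0,6.5,0,0,0,-1],
    [-2,0.8,7,0,0,1,-1],
    [-5,1.9,7,0,0,2,-1],
    [-8,3.1,7,0,0,3,-1],
    [-11,4.3,7,0,0,4,-1],
    [-14,5.5,7,0,0,5,-1],
    [-17,6.6,7,0,0,6,-1],
    [-20,7.8,7,0,0,7,-1],
    [-21.8,8.5,7,0,0,8.1,-1],
    [-21.8,8.5,6,0,0,8.1,-1],
    [-21.8,8.5,4,0,0,8.1,-1],
    [-21.8,8.5,3,0,0,8.1,-1],
    [-21.8,8.5,3,0,0,8.1,-1],
    [-21.8,8.5,3,0,0,8.1,-1],
    [-21.8,8.5,3,0,0,8.1,-1],
  ],
)

```text
t: 5.62
ee_pos: [479.8, 8.6, 51.1]
orientation: [2.151, 2.289, 0.001]
ft_force: [-0.1, -0.2, -1.4]
width: 17.7
grasp_force: 30.0
```

Run:
```python
from h import *
import pickle
o=ctrl.get_obs();print(o["ee_pos"].round(2),o["orientation"].round(4),o["ft_force"].round(1),o["width"])
d=grab("wrist");s=grab("scene");t=grab("top");pickle.dump((d,s,t),open("w2.pkl","wb"))
a=d["image"];b=cv2.resize(s["image"][170:330,240:460],(800,582),interpolation=2)
cv2.imwrite("pics/s2.png",b[:,:,::-1]);save(d,"w2.png")
```

```text
[479.8    8.56  51.08] [2.1507e+00 2.2893e+00 7.0000e-04] [-0.1 -0.2 -1.4] 17.744373719573247
```

View pics/w2.png

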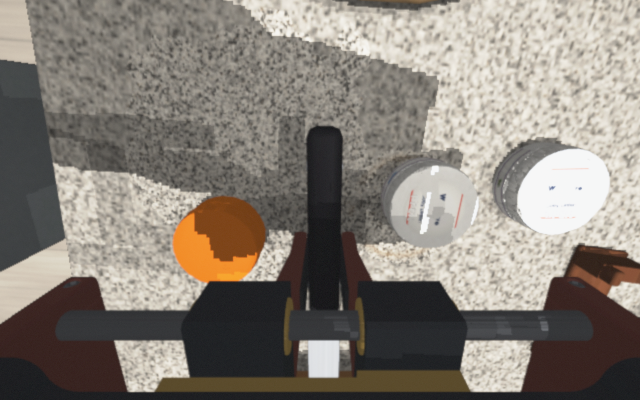

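View pics/s2.png

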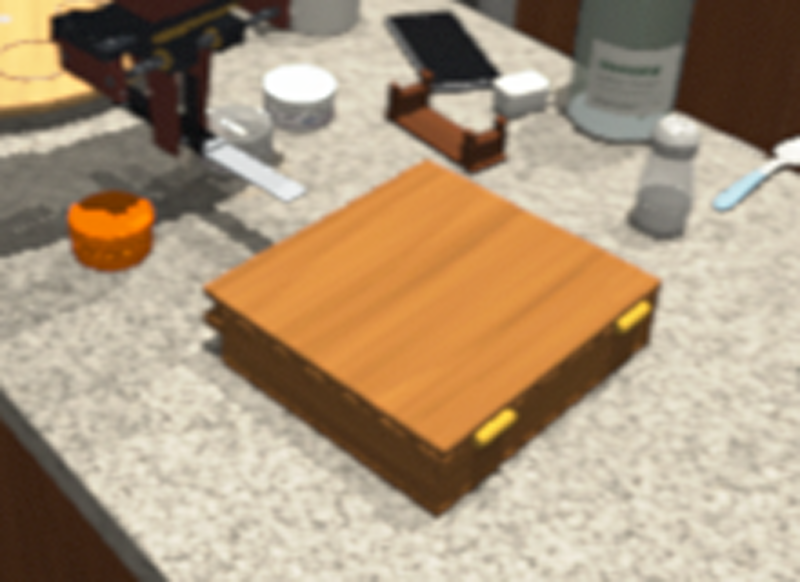

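The wrist view shows the handle gripped centrally. The scene crop shows the blade tip near (291,192), clear of the lid front and aligned with the box. I check the predicted tip and lid corners against it.

Run:
```python
from h import *
import pickle
d,s,t=pickle.load(open("w2.pkl","rb"))
u=np.array([-.0596,.998]);v=np.array([.998,.0596]);L=np.array([504.1,-229.1])
tcp=np.array([479.8,8.6]);tip=tcp-120*u
c=lambda p:((p-[240,170])/.275).round(0).tolist()
print("tip pred",[c(proj(s,[*(tip+k*v),64.4]))for k in(-10,10)])
for k in(-110,110):
  for z in(53,45): print("front corner",k,z,c(proj(s,[*(L+99*u+k*v),z])))
  print("hinge corner",c(proj(s,[*(L-99*u+k*v),53])))
# tip in top view
im=t["image"];p=proj(t,[*tip,64.4])[0].round().astype(int);print(p)
h=cv2.cvtColor(im,cv2.COLOR_RGB2HSV)
r=im[p[1]-6:p[1]+7,p[0]-20:p[0]+25].astype(int).sum(2)//3
print(r)
```

```text
tip pred [[[285.0, 200.0]], [[305.0, 189.0]]]
front corner -110 53 [[205.0, 283.0]]
front corner -110 45 [[205.0, 293.0]]
hinge corner [[451.0, 449.0]]
front corner 110 53 [[430.0, 155.0]]
front corner 110 45 [[429.0, 164.0]]
hinge corner [[668.0, 277.0]]
[365 242]
[[ 52  48  82 116 130 128 106  79  99 125 129 118 102 102 106 107 109 110
  114 119 115  94  62  39  35  38  66  88  91  94 101 100  98  97  93  95
  101 105 105 103 103 104 103 104 104]
 [ 51  49  76 112 129 129 109  83  99 124 130 120 109 110 116 120 128 130
  130 130 117  90  56  42  35  35  64  88  90  94  99 102  98  95  95  95
  100 104 106 104 102 103 103 105 105]
 [ 52  47  68 106 128 128 113  87  96 124 129 127 125 136 148 159 172 178
  177 174 149  96  54  44  37  35  63  88  90  94  99 102  99  95  95  95
  100 104 106 103 102 104 103 105 106]
 [ 52  45  60  98 125 130 115  88  91 121 131 133 148 171 183 191 199 202
  203 200 174 114  61  45  38  34  63  87  89  93 100 103 100  96  96  94
   99 104 105 105 102 104 103 104 105]
 [ 52  42  55  91 123 132 122  95  83 113 129 134 156 184 199 204 205 207
  207 204 18
[... 897 characters left out ...]
2 133 148 159 154 150 152
  153 155 154 148 116  71  43  33  41  67  87  91  95 101 101  99  96  95
   94  96 104 106 105 104 103 104 105]
 [ 49  44  46  67 103 128 129 123  96  90 120 131 129 125 115 113 113 116
  126 129 128 124 105  69  43  33  37  65  88  91  94 100 102 100  97  96
   94  95 103 107 105 104 105 104 105]
 [ 50  44  45  59  96 125 130 125  98  84 113 129 129 116  99 101 106 117
  127 131 129 123 106  67  45  33  35  65  88  91  95 101 102  99  98  95
   94  96 102 107 105 104 104 105 106]
 [ 49  45  42  53  90 122 131 126 102  77 103 125 130 116  97  95 103 113
  123 127 131 126 109  69  43  33  35  64  88  91  94  99 103 100  96  96
   96  98 102 105 105 104 104 104 106]]
```

Call:
servo_tool(
  increments=[
    [0,0,-1,0,0,0,-1],
    [0,0,-2,0,0,0,-1],
    [0,0,-2.5,0,0,0,-1],
    [0,0,-2.5,0,0,0,-1],
    [0,0,-2.5,0,0,0,-1],
    [0,0,-2.5,0,0,0,-1],
  ],
)

```text
t: 6.27
ee_pos: [478.9, 8.7, 25.5]
orientation: [-2.15, -2.29, 0.0]
ft_force: [0.3, 0.0, -1.1]
width: 18.1
grasp_force: 30.0
```

Call:
servo_tool(
  increments=[
    [0,-0.5,0,0,0,0,-1],
    [0,-1,0,0,0,0,-1],
    [0,-1.5,0,0,0,0,-1],
    [0,-2,0,0,0,0,-1],
    [0.1,-2.5,0,0,0,0,-1],
    [0.1,-2.5,0,0,0,0,-1],
    [0.1,-2.5,0,0,0,0,-1],
  ],
)

```text
t: 6.85
ee_pos: [480.1, -16.7, 25.7]
orientation: [2.152, 2.289, 0.0]
ft_force: [0.4, -0.3, 0.4]
width: 17.6
grasp_force: 30.0
```

Call:
servo_tool(
  increments=[
    [0,-0.3,0,0,0,0,-1],
    [0,-0.6,0,0,0,0,-1],
    [0,-0.9,0,0,0,0,-1],
    [0.1,-1.2,0,0,0,0,-1],
    [0.1,-1.2,0,0,0,0,-1],
    [0.1,-1.2,0,0,0,0,-1],
  ],
)

```text
t: 7.35
ee_pos: [479.9, -26.5, 25.5]
orientation: [-2.15, -2.286, -0.0]
ft_force: [-1.5, 15.8, 0.5]
width: 17.9
grasp_force: 30.0
```

Call:
servo_tool(
  increments=[
    [0,0,0.3,0,0,0,-1],
    [0,0,0.6,0,0,0,-1],
    [0,0,0.8,0,0,0,-1],
    [0,0,1,0,0,0,-1],
    [0,0,1,0,0,0,-1],
  ],
)

```text
t: 7.77
ee_pos: [480.4, -27.8, 35.7]
orientation: [-2.15, -2.289, 0.0]
ft_force: [-3.3, 5.7, -2.3]
width: 17.8
grasp_force: 30.0
```

Run:
```python
from h import *
import pickle
o=ctrl.get_obs();print(o["ee_pos"].round(2),o["orientation"].round(4),o["ft_force"].round(1),o["moment"].round(2),o["width"])
s=grab("scene")
b=cv2.resize(s["image"][170:330,240:460],(800,582),interpolation=2)
cv2.imwrite("pics/s3.png",b[:,:,::-1])
```

```text
[480.35 -27.83  35.69] [-2.1503e+00 -2.2885e+00  4.0000e-04] [-3.3  5.7 -2.3] [ 1.25  0.31 -0.15] 17.81081658098471
```

View pics/s3.png

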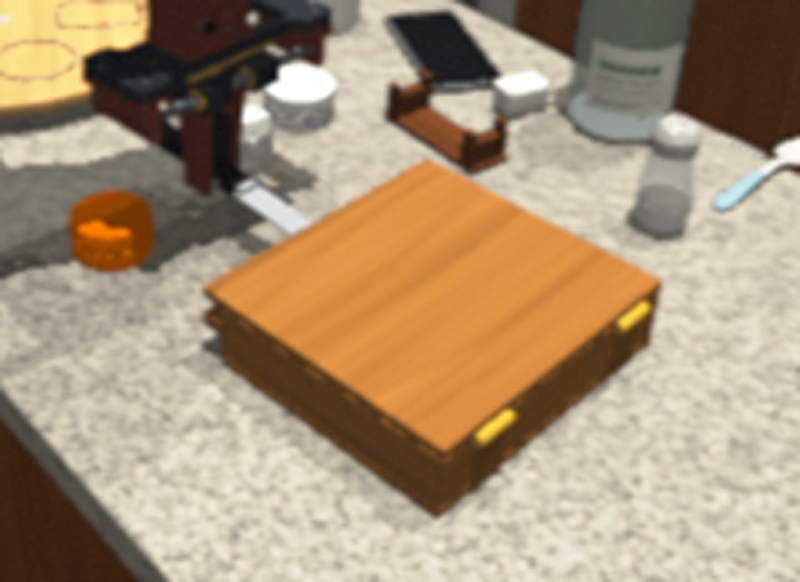

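The scene crop shows the blade under the lid's front edge near (302,232), with the lid still about shut. The earlier push touched the slot's back wall, so I back off slightly and lift with a nose-up pitch.

Call:
servo_tool(
  increments=[
    [0,0.1,0.3,-1,0,0,-1],
    [0,0.1,0.6,-2,0,0,-1],
    [0,0.1,0.9,-3,0,0,-1],
    [0,0.1,1.2,-4,0,0,-1],
    [0,0.1,1.5,-5,0,0,-1],
    [0,0.1,1.5,-5,0,0,-1],
  ],
)

```text
t: 8.32
ee_pos: [481.5, -27.3, 51.1]
orientation: [2.107, 2.245, -0.098]
ft_force: [1.0, -0.1, -1.7]
width: 18.0
grasp_force: 30.0
```

Run:
```python
from h import *
import pickle
o=ctrl.get_obs();print(o["ee_pos"].round(2),o["orientation"].round(4),o["ft_force"].round(1),o["moment"].round(2),o["width"])
s=grab("scene")
b=cv2.resize(s["image"][170:330,240:460],(800,582),interpolation=2)
cv2.imwrite("pics/s4.png",b[:,:,::-1])
```

```text
[481.47 -27.31  51.11] [ 2.1068  2.2451 -0.0978] [ 1.  -0.1 -1.7] [-0.    0.02 -0.01] 17.986842381090696
```

View pics/s4.png

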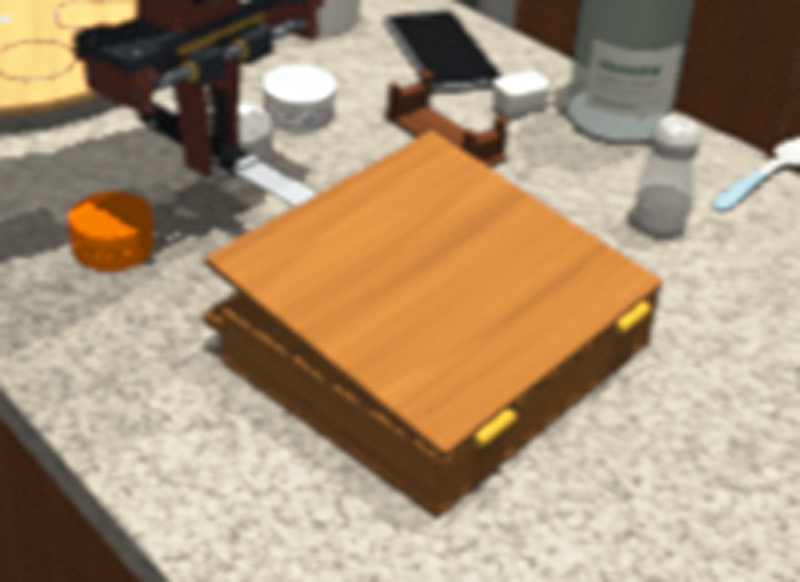

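The lid has risen about 20 mm (its front-left corner moved from (207,288) to (207,259)), and the blade is still under the edge. I continue.

Call:
servo_tool(
  increments=[
    [0,-0.1,0.5,-1.5,0,0,-1],
    [0,-0.2,1,-3,0,0,-1],
    [0,-0.3,1.5,-4.5,0,0,-1],
    [0,-0.4,2,-6,0,0,-1],
    [0,-0.5,2.5,-7.5,0,0,-1],
    [0,-0.7,3,-9,0,0,-1],
    [0,-0.9,3.5,-10,0,0,-1],
    [0,-1.1,4,-10,0,0,-1],
    [0,-1.2,4.5,-10,0,0,-1],
    [0,-1.2,4.5,-10,0,0,-1],
  ],
)

```text
t: 9.2
ee_pos: [481.4, -39.5, 96.5]
orientation: [2.02, 2.149, -0.281]
ft_force: [0.1, 0.3, -1.9]
width: 17.7
grasp_force: 30.0
```

Run:
```python
from h import *
import pickle
o=ctrl.get_obs();print(o["ee_pos"].round(2),o["orientation"].round(4),o["ft_force"].round(1),o["moment"].round(2),o["width"])
s=grab("scene");pickle.dump(s,open("s5.pkl","wb"))
b=cv2.resize(s["image"][130:330,200:460],(780,600),interpolation=2)
cv2.imwrite("pics/s5.png",b[:,:,::-1])
```

```text
[481.37 -39.51  96.48] [ 2.0195  2.1491 -0.2811] [ 0.1  0.3 -1.9] [ 0.18  0.08 -0.01] 17.723314406453582
```

View pics/s5.png

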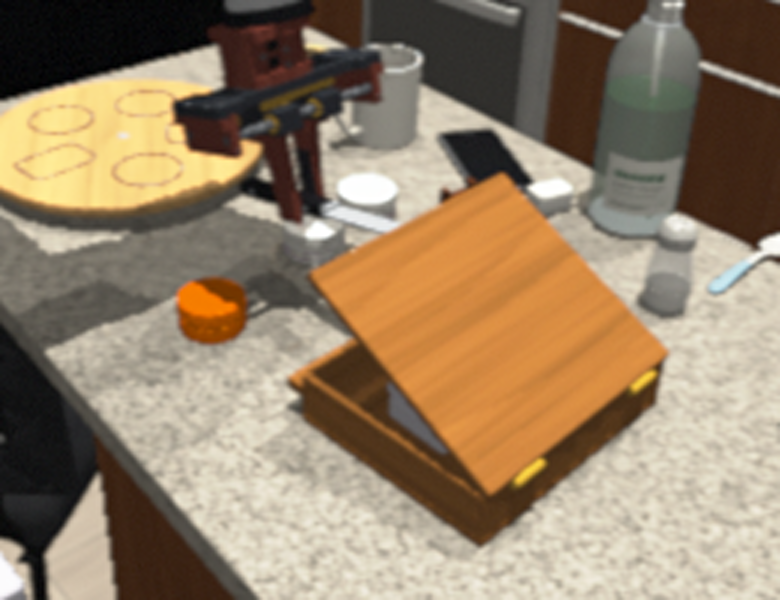

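The lid is well up, roughly 0.4 rad, with its corner at (310,273) and the blade under it. A tin shows inside the box. I follow the arc and throw the lid back with the blade.

Call:
servo_tool(
  increments=[
    [0,-0.8,1.5,0,0,0,-1],
    [0.1,-1.6,2.9,0,0,0,-1],
    [0.2,-2.8,4.4,0,0,0,-1],
    [0.2,-4,5.7,0,0,0,-1],
    [0.3,-5.4,6.9,0,0,0,-1],
    [0.4,-6.9,8,0,0,0,-1],
    [0.5,-8.5,8.9,0,0,0,-1],
    [0.6,-10.2,9.7,0,0,0,-1],
    [0.7,-11.9,9.7,0,0,0,-1],
    [0.8,-13.5,9.7,0,0,0,-1],
    [0.9,-15.2,9.7,0,0,0,-1],
    [1,-17,9.7,0,0,0,-1],
    [1.1,-18.5,9.7,0,0,0,-1],
    [1.2,-20,9.7,0,0,0,-1],
    [1.2,-20,9.7,0,0,0,-1],
    [1.2,-20,9.7,0,0,0,-1],
  ],
)

```text
t: 10.58
ee_pos: [492.5, -239.7, 192.5]
orientation: [2.021, 2.148, -0.283]
ft_force: [-0.0, -0.3, -1.3]
width: 17.7
grasp_force: 30.0
```

Run:
```python
from h import *
import pickle
o=ctrl.get_obs();print(o["ee_pos"].round(2),o["orientation"].round(4),o["ft_force"].round(1),o["moment"].round(2),o["width"])
s=grab("scene");t=grab("top");pickle.dump((s,t),open("s6.pkl","wb"))
a=cv2.resize(s["image"][80:330,200:520],(640,500),interpolation=2)
b=cv2.resize(t["image"][140:300,300:500],(640,512))
a=cv2.resize(s["image"][80:330,200:500],(400,333));b=cv2.resize(t["image"][140:306,300:500],(400,333))
cv2.imwrite("pics/s6.png",np.hstack([a,b])[:,:,::-1])
```

```text
[ 492.53 -239.69  192.47] [ 2.0211  2.1485 -0.2832] [-0.  -0.3 -1.3] [ 0.1   0.04 -0.01] 17.70140434749085
```

View pics/s6.png

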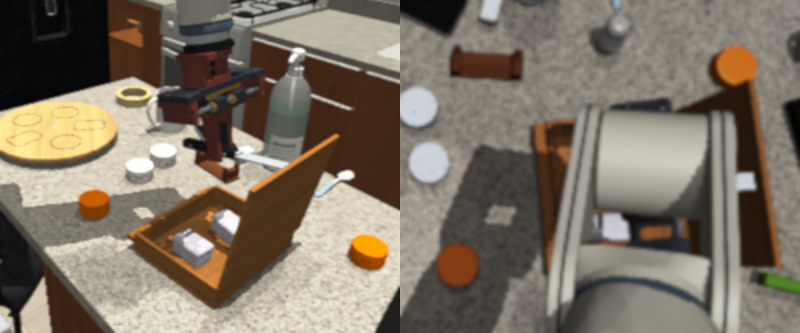

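Left half: the lid leans back past vertical and two bare tins lie in the open box. Right half: the arm covers the box. I retreat and carry the knife to above its rest.

Call:
servo_tool(
  increments=[
    [0,2,0,0,0,0,-1],
    [0,5,0,0,0,0,-1],
    [-0.2,8,0,0,0,0,-1],
    [-0.4,11.5,0,0,0,0,-1],
    [-0.6,15,0,0,0,0,-1],
    [1,18,0,0,0,-1,-1],
    [4,19,0,0,0,-2,-1],
    [7.5,19,0,0,0,-3,-1],
    [11,19,0,0,0,-4,-1],
    [14.5,18,0,0,0,-5.5,-1],
    [17.5,17,0,0,0,-7,-1],
    [19.5,16.5,-1,0,0,-8,-1],
    [20.5,16.3,-3,0,0,-8,-1],
    [20.5,16.3,-6,0,0,-8,-1],
    [20.5,16.3,-6,0,0,-8,-1],
    [20.5,16.3,-6,0,0,-8,-1],
    [20.5,16.3,-6,0,0,-8,-1],
  ],
)

```text
t: 12.1
ee_pos: [698.0, -75.6, 133.6]
orientation: [2.172, 2.013, -0.302]
ft_force: [-0.3, 0.2, -0.9]
width: 17.7
grasp_force: 30.0
```

Run:
```python
from h import *
import pickle
o=ctrl.get_obs();print(o["ee_pos"].round(2),o["orientation"].round(4),o["ft_force"].round(1))
s=grab("scene");t=grab("top");w=grab("wrist");pickle.dump((s,t,w),open("s7.pkl","wb"))
P=o["ee_pos"];Rm=R.from_rotvec(o["orientation"]).as_matrix();print(Rm.round(3))
print("tcp px",proj(s,P),proj(t,P))
a=cv2.resize(s["image"][140:240,290:420],(455,350),interpolation=2);c=cv2.resize(t["image"][130:210,310:410],(437,350),interpolation=2)
b=cv2.resize(w["image"],(400,250))
can=np.zeros((600,800,3),np.uint8);can[:350,:400]=a[:,:400];can[:350,400:]=c[:,:400];can[350:,:400]=b
cv2.imwrite("pics/s7.png",can[:,:,::-1])
```

```text
[697.97 -75.57 133.63] [ 2.1716  2.0126 -0.3019] [-0.3  0.2 -0.9]
[[ 0.071  0.997 -0.036]
 [ 0.963 -0.078 -0.256]
 [-0.258 -0.016 -0.966]]
tcp px [[369.92924451 169.60936605]] [[352.06258741 162.0493609 ]]
```

View pics/s7.png

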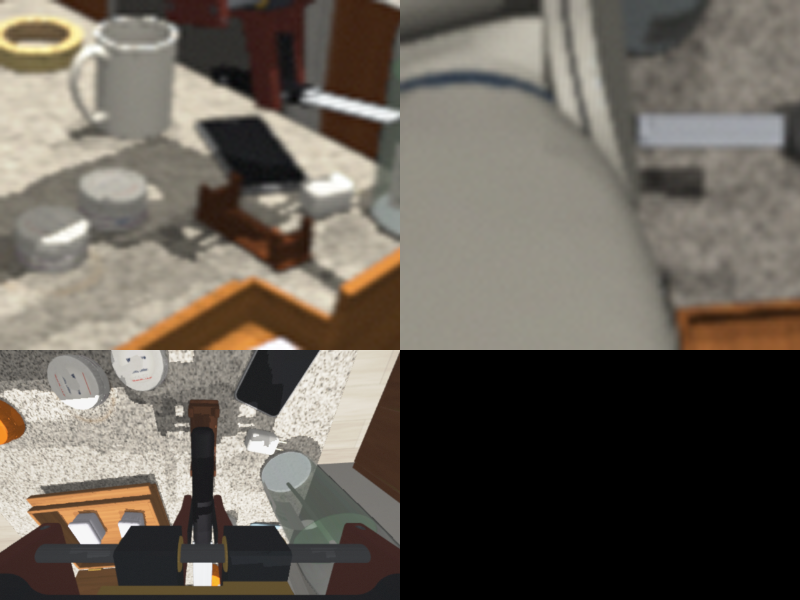

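Scene inset: handle butt near (218,70) and blade start near (300,97), nearly level. Top inset: blade spans (640..785,130). Wrist inset: handle aligned with the rest, two tins in the box. I compute the pitch of the knife in its vertical plane.

Run:
```python
from h import *
import pickle
s,t,w=pickle.load(open("s7.pkl","rb"))
n=np.array([.997,-.078,0]);k=np.array([-.078,-.997,0]);P=np.array([698,-75.6,133.6])
def plane(d,px):
    E=d["extrinsics"];c=np.array([(px[0]-d["cx"])/d["fx"],-(px[1]-d["cy"])/d["fy"],-1]);r=E[:3,:3]@c;o=E[:3,3]
    X=o+r*(n@(P-o))/(n@r);return (X-P)@k,X[2]
im=s["image"].astype(int);g=im.sum(2)//3
for x in range(376,424,4):
    col=g[150:195,x];print(x,col.tolist())
for q in [(352.3,160),(355,161),(375.7,167.7)]:print(q,plane(s,q))
b=t["image"].astype(int).sum(2)//3;print("top row160",b[159,365:410].tolist(),proj(t,P+120*k+[0,0,13]))
for x,y in [(376,168)]:pass
v=cv2.resize(s["image"][150:190,340:430],(810,360),interpolation=2)
```

```text
376 [49, 49, 49, 49, 47, 49, 51, 51, 52, 56, 61, 63, 62, 57, 39, 52, 83, 93, 127, 85, 65, 86, 91, 90, 90, 114, 167, 195, 194, 197, 200, 205, 205, 203, 208, 214, 211, 177, 127, 85, 50, 66, 108, 120, 108]
380 [90, 91, 89, 90, 88, 88, 88, 86, 86, 87, 88, 88, 88, 90, 103, 142, 167, 197, 223, 176, 109, 85, 86, 87, 85, 83, 84, 106, 163, 197, 205, 205, 202, 196, 194, 202, 204, 199, 200, 203, 190, 193, 245, 252, 247]
384 [67, 63, 61, 58, 55, 53, 52, 50, 49, 49, 45, 45, 43, 43, 40, 42, 92, 182, 232, 232, 174, 87, 40, 39, 40, 38, 39, 38, 42, 91, 168, 208, 209, 199, 193, 205, 207, 207, 208, 208, 211, 220, 247, 251, 245]
388 [41, 38, 38, 40, 39, 39, 39, 39, 39, 39, 39, 39, 40, 37, 39, 38, 38, 91, 181, 231, 232, 177, 89, 38, 37, 38, 40, 39, 40, 38, 42, 92, 159, 193, 207, 211, 203, 192, 190, 198, 228, 250, 254, 250, 212]
392 [39, 39, 39, 40, 38, 40, 40, 38, 39, 39, 39, 40, 39, 41, 38, 41, 39, 41, 99, 189, 232, 231, 175, 88, 41, 40, 41, 42, 42, 40, 41, 40, 42, 92, 165, 199, 199, 199, 201, 199, 194, 192, 196, 193, 171]
396 [41, 39, 42, 39, 43, 41, 42, 40, 42, 41, 40, 40, 40, 40, 41, 39, 39, 40, 40, 
[... 1112 characters left out ...]
 116, 121]
420 [130, 128, 125, 119, 114, 109, 103, 101, 100, 98, 96, 94, 93, 91, 90, 90, 89, 84, 82, 83, 82, 82, 82, 81, 82, 82, 82, 80, 82, 80, 80, 79, 79, 91, 122, 129, 131, 123, 97, 79, 95, 119, 118, 120, 124]
(352.3, 160) (np.float64(-73.63450948414794), np.float64(135.12457374611927))
(355, 161) (np.float64(-62.05311338131484), np.float64(136.31377016096434))
(375.7, 167.7) (np.float64(20.56412183204683), np.float64(147.58586982085063))
top row160 [153, 164, 155, 157, 158, 160, 159, 161, 159, 159, 161, 160, 161, 160, 161, 160, 160, 162, 161, 162, 162, 163, 162, 161, 162, 162, 163, 163, 163, 164, 164, 162, 134, 79, 54, 58, 60, 63, 62, 60, 58, 56, 55, 55, 56] [[397.81858131 163.30755394]]
```

Run:
```python
from h import *
import pickle
s,t,w=pickle.load(open("s7.pkl","rb"))
n=np.array([.997,-.078,0]);k=np.array([-.078,-.997,0]);P=np.array([698,-75.6,133.6])
def plane(d,px):
    E=d["extrinsics"];c=np.array([(px[0]-d["cx"])/d["fx"],-(px[1]-d["cy"])/d["fy"],-1]);r=E[:3,:3]@c;o=E[:3,3]
    X=o+r*(n@(P-o))/(n@r);return round((X-P)@k,1),round(X[2],1)
g=s["image"].astype(float).mean(2)
for x in [380,384,388,392,396,400]:
    r=np.arange(163,178);v=np.clip(g[163:178,x]-110,0,None);v[r>170+(x-384)*.25]=0
    print(x,(r*v).sum()/v.sum(),plane(s,(x,(r*v).sum()/v.sum())))
print("tip",plane(s,(404,172.2)))
# wrist: dark butt row along col ~ 325
gw=w["image"].astype(float).mean(2);print(gw[100:170:2,320:334].mean(1).astype(int))
print(proj(w,P-75*k+[0,0,8]),proj(w,P-75*k+[0,0,20]))
v=cv2.resize(s["image"][145:185,340:410],(700,400),interpolation=2)
cv2.imwrite("pics/k.png",v[:,:,::-1])
```

```text
380 167.34737827715355 (np.float64(35.8), np.float64(154.6))
384 168.46847635726795 (np.float64(50.2), np.float64(157.0))
388 169.48563968668407 (np.float64(64.3), np.float64(159.7))
392 170.44349315068493 (np.float64(78.0), np.float64(162.4))
396 171.4462457337884 (np.float64(91.4), np.float64(165.0))
400 172.37737407101565 (np.float64(104.5), np.float64(167.6))
tip (np.float64(116.8), np.float64(173.1))
[55 51 44 44 44 44 44 44 44 44 44 40 26 28 29 31 33 35 37 38 38 38 38 38
 38 37 37 38 37 38 37 37 37 37 37]
[[322.31872549 134.53940521]] [[321.7947568  144.54125009]]
```

Call:
servo_tool(
  increments=[
    [0,0,-1,3,-0.2,0,-1],
    [0,0,-3,6,-0.5,0,-1],
    [0,0.2,-5,9,-0.7,0,-1],
    [0,0.2,-7,10.7,-0.8,0,-1],
    [0,0.2,-8,10.7,-0.8,0,-1],
    [0,0.2,-8,10.7,-0.8,0,-1],
    [0,0.2,-8,10.7,-0.8,0,-1],
    [0,0.2,-8,10.7,-0.8,0,-1],
  ],
)

```text
t: 12.92
ee_pos: [699.0, -73.9, 54.3]
orientation: [2.272, 2.109, -0.1]
ft_force: [1.2, -0.9, -0.5]
width: 17.9
grasp_force: 30.0
```

Run:
```python
from h import *
import pickle
o=ctrl.get_obs();print(o["ee_pos"].round(2),R.from_rotvec(o["orientation"]).as_matrix().round(3),o["ft_force"].round(1))
w=grab("wrist");g=w["image"].astype(float).mean(2)
k=np.array([-.078,-.997,0]);O=o["ee_pos"]-17.3*k+[0,0,14]
n=np.array([.997,-.078,0])
for q in (-55,-20): print(proj(w,[O+q*k+9*n+[0,0,8],O+q*k-9*n+[0,0,8]]).round(1))
for r in (140,160,180): print(r,g[r,300:352].astype(int).tolist())
print(g[90:150,326].astype(int).tolist())
R0=np.array([699.5,-56.5,0]);print("rest ears",proj(w,[R0+a*k+b*n+[0,0,36.5] for a in(-51,-39) for b in (-20,-13,13,20)]).round(1))
save(w,"w8.png")
```

```text
[699.04 -73.88  54.27] [[ 0.074  0.997 -0.02 ]
 [ 0.994 -0.075 -0.073]
 [-0.075 -0.015 -0.997]] [ 1.2 -0.9 -0.5]
[[343.8 136.3]
 [304.5 136. ]]
[[341.7 206.5]
 [305.9 206.1]]
140 [53, 50, 47, 45, 44, 38, 31, 33, 35, 35, 37, 38, 36, 39, 38, 39, 41, 42, 40, 39, 43, 42, 43, 43, 42, 45, 45, 43, 45, 45, 45, 46, 45, 43, 45, 40, 41, 40, 37, 38, 36, 33, 36, 50, 52, 47, 43, 50, 55, 60, 65, 64]
160 [47, 51, 54, 56, 58, 69, 52, 35, 32, 34, 35, 36, 36, 38, 40, 39, 41, 42, 39, 40, 40, 40, 42, 42, 42, 43, 44, 41, 45, 42, 44, 44, 44, 44, 42, 40, 38, 35, 34, 35, 34, 41, 78, 79, 74, 71, 71, 69, 69, 67, 65, 64]
180 [44, 44, 45, 45, 44, 42, 38, 29, 29, 32, 35, 34, 37, 37, 37, 38, 37, 39, 38, 37, 39, 41, 41, 42, 41, 42, 43, 42, 43, 43, 34, 41, 41, 42, 42, 40, 36, 35, 33, 34, 32, 34, 45, 48, 48, 47, 48, 46, 44, 45, 46, 57]
[129, 138, 140, 140, 141, 139, 135, 131, 121, 109, 102, 98, 95, 97, 106, 110, 111, 109, 111, 123, 139, 151, 147, 144, 140, 141, 141, 125, 84, 63, 65, 68, 62, 40, 28, 30, 30, 31, 34, 32, 34, 38, 37, 38, 41, 42, 45, 43, 42, 41, 45, 42, 44, 42, 42, 43, 45, 43, 42, 43]
rest ears [[289.7 130.7]
 [301.5 130.8]
 [345.6 131.1]
 [357.5 131.2]
 [290.5 150.8]
 [302.  150.9]
 [345.  151.2]
 [356.6 151.3]]
```

View pics/w8.png

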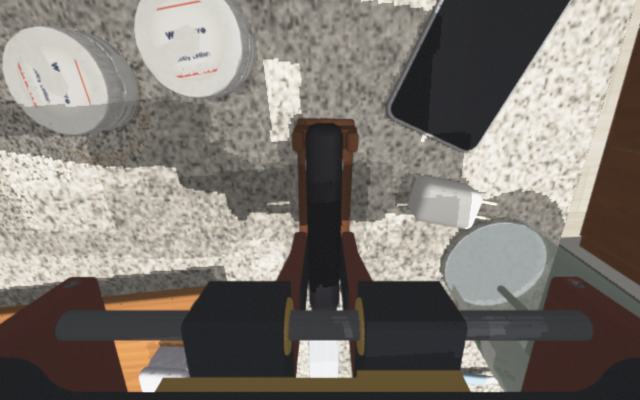

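The handle is centred between the rest's ears (cols 305–343 against 291–357). I lower, release and rise.

Call:
servo_tool(
  increments=[
    [0,0,-0.8,0,0,0,-1],
    [0,0,-1.6,0,0,0,-1],
    [0,0,-2.2,0,0,0,-1],
    [0,0,-2.7,0,0,0,-1],
    [0,0,-3.1,0,0,0,-1],
    [0,0,-3.35,0,0,0,-1],
    [0,0,-3.35,0,0,0,-1],
    [0,0,-3.35,0,0,0,-1],
  ],
)

```text
t: 13.63
ee_pos: [697.4, -74.2, 20.8]
orientation: [2.275, 2.11, -0.104]
ft_force: [-8.4, 0.9, 15.9]
width: 17.8
grasp_force: 30.0
```

Call:
servo_tool(
  increments=[
    [0,0,0,0,0,0,-0.6],
    [0,0,0,0,0,0,-0.4],
    [0,0,0,0,0,0,-0.2],
    [0,0,0,0,0,0,-0.1],
    [0,0,0,0,0,0,-0.1],
    [0,0,0,0,0,0,-0.1],
    [0,0,1,0,0,0,-0.1],
    [0,0,3,0,0,0,-0.1],
    [0,0,6,-1,0,0,0.2],
    [0,0,9,-2,0,0,0.4],
    [0,2,12,-2,0,0,0.6],
    [0,5,14,-2,0,0,1],
    [0,7,15,-2,0,0,1],
    [0,7,15,-2,0,0,1],
    [0,7,15,-2,0,0,1],
  ],
)

```text
t: 14.88
ee_pos: [698.4, -3.4, 170.5]
orientation: [2.252, 2.092, -0.135]
ft_force: [-0.5, -0.7, -0.4]
width: 82.8
grasp_force: 0.0
```

Run:
```python
from h import *
import pickle
o=ctrl.get_obs();print(o["ee_pos"].round(2),R.from_rotvec(o["orientation"]).as_matrix().round(3),o["ft_force"].round(1))
w=grab("wrist");t=grab("top");pickle.dump((w,t),open("s9.pkl","wb"));save(w,"w9.png");save(t,"t9.png")
```

```text
[698.41  -3.37 170.53] [[ 0.073  0.997 -0.02 ]
 [ 0.991 -0.074 -0.107]
 [-0.109 -0.012 -0.994]] [-0.5 -0.7 -0.4]
```

View pics/w9.png

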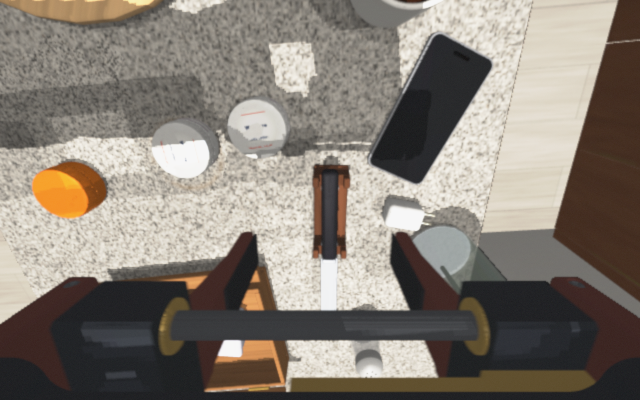

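The knife lies back in its rest (handle rows 172–259, blade below it, straight). Both pots are at (185,150) and (257,127), and the box is open. I move over the susan for a measuring view that also clears the top camera.

Call:
servo_tool(
  increments=[
    [-0.5,0.5,2,0.5,-0.1,0,1],
    [-2,2,4,1,-0.3,0,1],
    [-4,4.5,6,2,-0.5,0,1],
    [-6,7,8,3,-0.8,0,1],
    [-8,9.5,10,4,-1,0,1],
    [-10,12,12,5,-1.3,0,1],
    [-12,14.5,13,6.1,-1.6,0,1],
    [-14,17,13,6.1,-1.6,0,1],
    [-16,19,13,6.1,-1.6,0,1],
    [-18,21,13,6.1,-1.6,0,1],
    [-19,22.3,13,6.1,-1.6,0,1],
    [-19,22.3,13,6.1,-1.6,0,1],
    [-19,22.3,13,6.1,-1.6,0,1],
    [-19,22.3,13,6.1,-1.6,0,1],
  ],
)

```text
t: 16.15
ee_pos: [508.5, 217.7, 298.6]
orientation: [2.302, 2.131, 0.004]
ft_force: [0.0, -0.1, 0.6]
width: 87.9
grasp_force: 0.0
```

```bash
cat > m.py <<'E'
from h import *
def comps(m,box):
    x0,y0,x1,y1=box;mm=np.zeros(m.shape,np.uint8);mm[y0:y1,x0:x1]=m[y0:y1,x0:x1]
    c,_=cv2.findContours(mm,cv2.RETR_EXTERNAL,cv2.CHAIN_APPROX_NONE);return sorted(c,key=cv2.contourArea)[::-1]
def hsv(d): return [x.astype(int) for x in cv2.split(cv2.cvtColor(d["image"],cv2.COLOR_RGB2HSV))]
E
python3 - <<'E'
from m import *
import pickle
o=ctrl.get_obs();print(o["ee_pos"].round(2),R.from_rotvec(o["orientation"]).as_matrix().round(3))
w=grab("wrist");t=grab("top");pickle.dump((w,t),open("s10.pkl","wb"))
g=cv2.cvtColor(w["image"],cv2.COLOR_RGB2GRAY);bg=cv2.medianBlur(g,31).astype(int);mk=(bg-g>25).astype(np.uint8)
mk=cv2.morphologyEx(mk,cv2.MORPH_CLOSE,np.ones((3,3)))
C=np.array([508.4,303.4])
for c in comps(mk,(0,0,640,260))[:12]:
    p=ray(w,c[:,0,:],30).astype(np.float32);rc=cv2.minAreaRect(p);q=np.array(rc[0])-C
    if np.linalg.norm(q)<130 and min(rc[1])>30: print("mark",np.round(rc[0],1),np.round(rc[1],1),round(rc[2],1),"r",np.linalg.norm(q).round(1),"az",np.degrees(np.arctan2(q[1],q[0])).round(1))
H,S,V=hsv(t)
wh=(S<50)&(V>130)
for c in comps(wh,(290,170,350,240))[:4]:
    if cv2.contourArea(c)>100: print("pot",cv2.minEnclosingCircle(ray(t,c[:,0],31).astype(np.float32)))
for c in comps(wh,(370,190,445,280))[:6]:
    if cv2.contourArea(c)>30: rc=cv2.minAreaRect(ray(t,c[:,0],40).astype(np.float32));print("tin",rc,cv2.contourArea(c),c[:,0].mean(0))
for c in comps(wh,(355,160,400,185))[:2]:
    if cv2.contourArea(c)>30: rc=cv2.minAreaRect(ray(t,c[:,0],35).astype(np.float32));print("blade",rc)
lid=((H<20)&(S>90)&(V>40))
c=comps(lid,(350,170,500,300))[0];print("box px",cv2.boundingRect(c))
save(w,"w10.png");u=cv2.resize(t["image"][160:300,340:480],(700,700),interpolation=2);cv2.imwrite("pics/t10.png",u[:,:,::-1])
E
```

```text
[508.54 217.66 298.62] [[ 0.077  0.997  0.005]
 [ 0.997 -0.077 -0.002]
 [-0.001  0.005 -1.   ]]
mark [473.  383.3] [71.4 71.9] 85.7 r 87.4 az 113.9
mark [570.6 360.1] [72.1 71.7] 21.2 r 84.2 az 42.4
mark [420.6 298.2] [77.5 53.5] 4.1 r 87.9 az -176.6
mark [583.7 256.9] [53.8 89.4] 59.3 r 88.5 az -31.7
mark [468.9 220.3] [106.4  72.5] 5.2 r 92.0 az -115.4
pot ((602.2027587890625, 15.481792449951172), 133.64453125)
tin ((624.0534057617188, -241.8438720703125), (211.35211181640625, 26.58638572692871), 88.9921875) 377.0 [406.05555556 192.85185185]
tin ((457.52001953125, -227.74386596679688), (62.527427673339844, 36.44940948486328), 89.1131591796875) 279.0 [405.58823529 252.5       ]
tin ((548.2435913085938, -230.9747314453125), (63.035160064697266, 39.44050598144531), 81.3195571899414) 270.5 [405.24615385 220.63076923]
blade ((693.995849609375, -164.3254852294922), (114.08995056152344, 72.66796112060547), 88.92483520507812)
box px (366, 195, 82, 83)
```

Call:
servo_tool(
  increments=[
    [-0.2,-1.5,-1,0,0,0.5,1],
    [-0.6,-5,-2.5,0,0,1,0.8],
    [-1.1,-9,-4.5,0,0,1.5,0.6],
    [-1.5,-13,-6.5,0,0,2,0.36],
    [-2,-17,-8.5,0,0,2.5,0.36],
    [-2.4,-21,-10.5,0,0,3,0.36],
    [-2.8,-25,-12.5,0,0,3.5,0.36],
    [-3.3,-29,-14.5,0,0,3.5,0.36],
    [-3.8,-33,-16.5,0,0,3.5,0.36],
    [-4.2,-37,-18.5,0,0,3.5,0.36],
    [-4.6,-41,-20,0,0,3.5,0.36],
    [-5,-43.5,-21,0,0,3.5,0.36],
    [-5.1,-44.5,-21.5,0,0,3.5,0.36],
    [-5.1,-44.5,-21.5,0,0,3.5,0.36],
    [-5.1,-44.5,-21.5,0,0,3.5,0.36],
  ],
)

```text
t: 17.5
ee_pos: [456.1, -227.9, 83.3]
orientation: [2.24, 2.198, 0.005]
ft_force: [1.4, 0.5, -0.6]
width: 59.8
grasp_force: 0.0
```

Run:
```python
from h import *
import pickle
o=ctrl.get_obs();print(o["ee_pos"].round(2),R.from_rotvec(o["orientation"]).as_matrix().round(3),o["width"])
w=grab("wrist");pickle.dump(w,open("w11.pkl","wb"))
for c in [(457.5,-227.7,89.1),(548.2,-231,81.3)]:
    a=np.radians(c[2]);l=np.array([np.cos(a),np.sin(a)]);m=np.array([-l[1],l[0]])
    print(proj(w,[[*(np.array(c[:2])+i*32*l+j*20*m),40] for i,j in((-1,-1),(-1,1),(1,1),(1,-1))]).round().tolist())
S=cv2.cvtColor(w["image"],cv2.COLOR_RGB2HSV)[:,:,1];V=w["image"].mean(2)
for r in (215,225,235): print(r,[(x,int(S[r,x]),int(V[r,x])) for x in range(180,480,8)])
```

```text
[ 456.12 -227.89   83.32] [[ 0.019  1.     0.004]
 [ 1.    -0.019  0.   ]
 [ 0.     0.004 -1.   ]] 59.76158743596545
[[351.0, 258.0], [301.0, 258.0], [298.0, 180.0], [353.0, 180.0]]
[[458.0, 262.0], [409.0, 257.0], [429.0, 179.0], [482.0, 186.0]]
215 [(180, 24, 202), (188, 25, 184), (196, 26, 161), (204, 22, 156), (212, 28, 199), (220, 23, 199), (228, 22, 175), (236, 79, 89), (244, 128, 57), (252, 129, 58), (260, 129, 64), (268, 146, 138), (276, 137, 86), (284, 133, 64), (292, 135, 61), (300, 11, 118), (308, 11, 118), (316, 11, 117), (324, 11, 118), (332, 10, 119), (340, 8, 118), (348, 60, 81), (356, 140, 83), (364, 140, 83), (372, 139, 82), (380, 134, 83), (388, 140, 81), (396, 126, 62), (404, 124, 95), (412, 11, 110), (420, 10, 146), (428, 11, 165), (436, 9, 164), (444, 12, 194), (452, 10, 192), (460, 0, 247), (468, 83, 194), (476, 146, 163)]
225 [(180, 26, 178), (188, 20, 159), (196, 25, 204), (204, 23, 168), (212, 26, 175), (220, 23, 201), (228, 25, 194), (236, 25, 156), (244, 126, 61), (252, 128, 58), (260, 132, 65), (268, 146, 142), (276, 146, 141), (284, 148, 138), (292, 148, 
[... 286 characters left out ...]
65), (444, 10, 191), (452, 10, 192), (460, 0, 247), (468, 145, 164), (476, 145, 162)]
235 [(180, 24, 174), (188, 25, 178), (196, 22, 152), (204, 26, 185), (212, 25, 167), (220, 25, 177), (228, 23, 171), (236, 24, 141), (244, 127, 64), (252, 128, 58), (260, 110, 47), (268, 102, 48), (276, 148, 142), (284, 147, 145), (292, 147, 132), (300, 7, 219), (308, 11, 202), (316, 13, 116), (324, 8, 119), (332, 11, 118), (340, 8, 118), (348, 121, 131), (356, 148, 151), (364, 148, 151), (372, 150, 146), (380, 110, 47), (388, 118, 50), (396, 145, 133), (404, 9, 106), (412, 10, 193), (420, 6, 220), (428, 11, 186), (436, 11, 161), (444, 9, 191), (452, 0, 247), (460, 0, 246), (468, 147, 159), (476, 147, 153)]
```

Call:
servo_tool(
  increments=[
    [-0.1,0,-2,0,0,0,0.36],
    [-0.1,0,-4,0,0,0,0.36],
    [-0.1,0,-6,0,0,0,0.36],
    [-0.1,0,-7,0,0,0,0.36],
    [-0.1,0,-7,0,0,0,0.36],
    [-0.1,0,-7,0,0,0,0],
    [-0.1,0,-7,0,0,0,-0.4],
    [-0.1,0,-7,0,0,0,-1],
    [-0.1,0,-7,0,0,0,-1],
    [-0.1,0,-7,0,0,0,-1],
    [-0.1,0,-7,0,0,0,-1],
    [-0.1,0,-7,0,0,0,-1],
  ],
)

```text
t: 18.55
ee_pos: [456.6, -226.5, 15.3]
orientation: [2.234, 2.201, 0.007]
ft_force: [0.4, 2.8, 7.7]
width: 40.0
grasp_force: 30.0
```

Call:
servo_tool(
  increments=[
    [0,0,1.5,0,0,0,-1],
    [0,0,4.5,0,0,0,-1],
    [0,0,8,0,0,0,-1],
    [0,1.5,11,0,0,3,-1],
    [-0.2,5,12,0,0,9,-1],
    [-0.5,8.5,12,0,0,15,-1],
    [-0.7,12,12,0,0,21,-1],
    [-1,15.5,12,0,0,27,-1],
    [-1.2,19,12,0,0,33,-1],
    [-1.5,22.5,12,0,0,39,-1],
    [-1.7,26,12,0,0,45,-1],
    [-2,29.5,12,0,0,51,-1],
    [-2.2,33,12,0,0,57,-1],
    [-2.5,36.5,12,0,0,63,-1],
    [-2.7,40,12,0,0,69,-1],
    [-3,43.5,12,0,0,75,-1],
    [-3.2,47,12,0,0,81,-1],
    [-3.4,50,12,0,0,87,-1],
    [-3.5,52,12,0,0,93,-1],
    [-3.6,52.5,12,0,0,95,-1],
  ],
)

```text
t: 20.22
ee_pos: [420.1, 302.0, 134.7]
orientation: [-0.126, 3.137, 0.011]
ft_force: [0.7, 0.7, -0.8]
width: 39.9
grasp_force: 30.0
```

Call:
servo_tool(
  increments=[
    [0,0,-1,0,0,0,-1],
    [0,0,-3,0,0,0,-1],
    [0,0,-4,0,0,0,-1],
    [0,0,-4,0,0,0,-1],
    [0,0,-4,0,0,0,-1],
  ],
)

```text
t: 20.63
ee_pos: [419.5, 297.7, 93.5]
orientation: [0.111, -3.138, -0.007]
ft_force: [0.6, -0.6, -1.3]
width: 40.0
grasp_force: 30.0
```

Run:
```python
from h import *
import pickle
o=ctrl.get_obs();print(o["ee_pos"].round(2),R.from_rotvec(o["orientation"]).as_matrix().round(3),o["width"],o["ft_force"],o["qpos"].round(2))
w=grab("wrist");pickle.dump(w,open("w12.pkl","wb"));save(w,"w12.png")
s=grab("scene");save(s,"s12.png")
```

```text
[419.45 297.69  93.46] [[-0.997 -0.071 -0.002]
 [-0.071  0.997  0.004]
 [ 0.001  0.004 -1.   ]] 39.95040831901381 [ 0.61390886 -0.55869487 -1.26823524] [ 0.59  0.46  1.96  0.01  0.73 -1.06]
```

Call:
servo_tool(
  increments=[
    [0.1,0.1,-2,0,0,0,-1],
    [0.1,0.1,-4,0,0,0,-1],
    [0.1,0.1,-5,0,0,0,-1],
    [0.1,0.1,-5,0,0,0,-1],
    [0.1,0.1,-5,0,0,0,-1],
  ],
)

```text
t: 21.15
ee_pos: [421.0, 299.6, 44.4]
orientation: [0.113, -3.139, -0.008]
ft_force: [0.1, -0.2, -0.6]
width: 39.4
grasp_force: 30.0
```

Call:
servo_tool(
  increments=[
    [0,0,-0.1,0,0,0,-1],
    [0,0,-0.2,0,0,0,-1],
    [0,0,-0.3,0,0,0,-1],
    [0,0,-0.3,0,0,0,-1],
  ],
)

```text
t: 21.48
ee_pos: [421.2, 299.9, 41.6]
orientation: [-0.114, 3.139, 0.01]
ft_force: [-0.0, 0.5, 0.6]
width: 39.8
grasp_force: 30.0
```

Call:
servo_tool(
  increments=[
    [0,-0.1,-0.1,0,0,0,-1],
    [0,-0.1,-0.2,0,0,0,-1],
    [0,-0.1,-0.25,0,0,0,-1],
    [0,-0.1,-0.25,0,0,0,-1],
  ],
)

```text
t: 21.82
ee_pos: [421.0, 298.8, 39.2]
orientation: [-0.113, 3.139, 0.009]
ft_force: [-2.5, -0.4, 7.2]
width: 39.7
grasp_force: 30.0
```

Call:
servo_tool(
  increments=[
    [0,0,0.05,0,0,0,-0.05],
    [0,0,0.05,0,0,0,0.05],
    [0,0,0.05,0,0,0,0.15],
    [0,0,0.05,0,0,0,0.25],
    [0,0,0.05,0,0,0,0.25],
    [0,0,0.05,0,0,0,0.25],
    [0,0,1,0,0,0,0.25],
    [0,0,3,0,0,0,0.25],
    [0,0,6,0,0,0,0.25],
    [0,0,9.5,0,0,0,0.36],
    [0,0,12,0,0,0,0.36],
    [0,-2,13,0,0,0,0.36],
    [0,-2,13,0,0,0,0.36],
  ],
)

```text
t: 22.9
ee_pos: [421.9, 278.0, 171.9]
orientation: [-0.113, 3.135, 0.012]
ft_force: [-0.5, -0.7, 0.3]
width: 60.0
grasp_force: 0.0
```

Run:
```python
from m import *
import pickle
o=ctrl.get_obs();print(o["ee_pos"].round(2),o["width"],o["ft_force"])
w=grab("wrist");t=grab("top");pickle.dump((w,t),open("w13.pkl","wb"))
H,S,V=hsv(t)
for c in comps((S<50)&(V>110),(160,180,290,300))[:4]:
    if cv2.contourArea(c)>80: print("white on susan",cv2.minAreaRect(ray(t,c[:,0],64).astype(np.float32)))
for c in comps((S<50)&(V>150),(295,180,325,235))[:4]:
    if cv2.contourArea(c)>60: print("pot",cv2.minEnclosingCircle(ray(t,c[:,0],31).astype(np.float32)))
c=comps((H<24)&(S<215)&(S>60)&(V>60)&(H>8),(290,170,360,300))
for c in comps((S<50)&(V>130),(370,190,445,280))[:6]:
    if cv2.contourArea(c)>30: print("tin",cv2.minAreaRect(ray(t,c[:,0],40).astype(np.float32)),cv2.contourArea(c))
```

```text
[421.87 278.01 171.9 ] 60.03432395823075 [-0.4711482  -0.6712333   0.26133386]
white on susan ((505.3599853515625, 286.58624267578125), (375.42425537109375, 333.0393981933594), 89.22216033935547)
pot ((557.7786865234375, 28.067886352539062), 33.6031494140625)
pot ((652.8451538085938, 19.17858123779297), 28.4708194732666)
tin ((624.0534057617188, -241.8438720703125), (211.35211181640625, 26.58638572692871), 88.9921875) 377.0
tin ((548.3411865234375, -231.02572631835938), (63.26948165893555, 39.50262451171875), 81.87223052978516) 271.5
```

Call:
servo_tool(
  increments=[
    [0.4,-1.5,0,0,0,-3,0.36],
    [1.2,-5,0,0,0,-9,0.36],
    [2,-8.5,0,0,0,-15,0.36],
    [2.9,-12,0,0,0,-21.5,0.36],
    [3.7,-15.5,0,0,0,-28,0.36],
    [4.6,-19,0,0,0,-34.5,0.36],
    [5.4,-22.5,0,0,0,-41,0.36],
    [6.3,-26,0,0,0,-47.5,0.36],
    [7.1,-29.5,0,0,0,-54,0.36],
    [8,-33,-1,0,0,-60.5,0.36],
    [8.8,-36.5,-2,0,0,-67,0.36],
    [9.7,-40,-4,0,0,-73.5,0.36],
    [10.5,-43.5,-6,0,0,-80,0.36],
    [11.4,-47,-8,0,0,-86.5,0.36],
    [12,-49.5,-8.5,0,0,-93,0.36],
    [12.3,-50.9,-8.5,0,0,-99,0.36],
    [12.3,-50.9,-8.5,0,0,-102.5,0.36],
    [12.3,-50.9,-8.5,0,0,-102.5,0.36],
    [12.3,-50.9,-8.5,0,0,-102.5,0.36],
    [12.3,-50.9,-8.5,0,0,-102.5,0.36],
  ],
)

```text
t: 24.67
ee_pos: [543.6, -229.4, 82.9]
orientation: [2.372, 2.055, 0.004]
ft_force: [0.6, 0.5, -0.6]
width: 59.7
grasp_force: 0.0
```

Run:
```python
from m import *
import pickle
o=ctrl.get_obs();print(o["ee_pos"].round(2),R.from_rotvec(o["orientation"]).as_matrix().round(3)[:,1],o["width"],o["qpos"].round(2))
w=grab("wrist");t=grab("top")
pickle.dump((w,t),open("w14.pkl","wb"));H,S,V=hsv(w)
for c in comps((S<40)&(V>90),(250,150,400,290))[:3]:
    if cv2.contourArea(c)>100:print(cv2.boundingRect(c),cv2.minAreaRect(ray(w,c[:,0],40).astype(np.float32)))
for r in (200,215,230): print([(x,S[r,x],V[r,x]) for x in range(270,390,6)])
H,S,V=hsv(t);g=cv2.cvtColor(t["image"],cv2.COLOR_RGB2GRAY)
for c in comps((S<45)&(V>120),(165,180,280,300))[:6]:
    a=cv2.contourArea(c)
    if a>40: print("susan item",cv2.minAreaRect(ray(t,c[:,0],64).astype(np.float32)),a)
```

```text
[ 543.56 -229.37   82.92] [ 0.99  -0.143  0.004] 59.73997043844551 [-0.42  0.56  1.79  0.    0.78 -0.28]
(300, 174, 53, 84) ((545.6755981445312, -226.68612670898438), (67.38484954833984, 39.20979690551758), 82.02596282958984)
[(270, np.int64(135), np.int64(85)), (276, np.int64(139), np.int64(114)), (282, np.int64(139), np.int64(114)), (288, np.int64(126), np.int64(89)), (294, np.int64(130), np.int64(90)), (300, np.int64(20), np.int64(101)), (306, np.int64(11), np.int64(118)), (312, np.int64(11), np.int64(118)), (318, np.int64(13), np.int64(119)), (324, np.int64(13), np.int64(116)), (330, np.int64(11), np.int64(119)), (336, np.int64(13), np.int64(119)), (342, np.int64(11), np.int64(115)), (348, np.int64(7), np.int64(116)), (354, np.int64(133), np.int64(117)), (360, np.int64(141), np.int64(116)), (366, np.int64(136), np.int64(114)), (372, np.int64(134), np.int64(114)), (378, np.int64(137), np.int64(112)), (384, np.int64(135), np.int64(81))]
[(270, np.int64(132), np.int64(91)), (276, np.int64(139), np.int64(121)), (282, np.int64(136), np.int64(116)), (288, np.int64(124), np.int64(84)), 
[... 730 characters left out ...]
 (294, np.int64(147), np.int64(199)), (300, np.int64(144), np.int64(193)), (306, np.int64(13), np.int64(118)), (312, np.int64(11), np.int64(115)), (318, np.int64(9), np.int64(117)), (324, np.int64(9), np.int64(115)), (330, np.int64(9), np.int64(117)), (336, np.int64(11), np.int64(117)), (342, np.int64(11), np.int64(114)), (348, np.int64(9), np.int64(117)), (354, np.int64(148), np.int64(215)), (360, np.int64(151), np.int64(213)), (366, np.int64(150), np.int64(211)), (372, np.int64(148), np.int64(214)), (378, np.int64(147), np.int64(213)), (384, np.int64(144), np.int64(184))]
susan item ((505.42047119140625, 293.3843688964844), (332.8649597167969, 332.9756164550781), 89.22216033935547) 13483.0
```

Call:
servo_tool(
  increments=[
    [0.2,0.1,-2,0,0,0,0.36],
    [0.2,0.1,-4,0,0,0,0.36],
    [0.2,0.1,-6,0,0,0,0.36],
    [0.2,0.1,-6.7,0,0,0,0.36],
    [0.2,0.1,-6.7,0,0,0,0.36],
    [0.2,0.1,-6.7,0,0,0,0],
    [0.2,0.1,-6.7,0,0,0,-0.4],
    [0.2,0.1,-6.7,0,0,0,-1],
    [0.2,0.1,-6.7,0,0,0,-1],
    [0.2,0.1,-6.7,0,0,0,-1],
    [0.2,0.1,-6.7,0,0,0,-1],
  ],
)

```text
t: 25.68
ee_pos: [546.7, -229.6, 17.9]
orientation: [2.373, 2.05, 0.006]
ft_force: [-0.6, 0.9, 7.3]
width: 39.9
grasp_force: 30.0
```

Call:
servo_tool(
  increments=[
    [0,0,1.5,0,0,0,-1],
    [0,0,4.5,0,0,0,-1],
    [0,0,8,0,0,0,-1],
    [0,1.5,11,0,0,2,-1],
    [0.3,5,12,0,0,6,-1],
    [0.5,8.5,12,0,0,11,-1],
    [0.7,12,12,0,0,16,-1],
    [0.9,15.5,12,0,0,21,-1],
    [1.1,19,12,0,0,26,-1],
    [1.4,22.5,12,0,0,31,-1],
    [1.6,26,12,0,0,36,-1],
    [1.8,29.5,12,0,0,41,-1],
    [2,33,12,0,0,46,-1],
    [2.3,36.5,12,0,0,51,-1],
    [2.5,40,11,0,0,56,-1],
    [2.8,43.5,9,0,0,61,-1],
    [3,46.5,7,0,0,65,-1],
    [3.1,48.9,6,0,0,66.4,-1],
    [3.1,48.9,6,0,0,66.4,-1],
    [3.1,48.9,6,0,0,66.4,-1],
  ],
)

```text
t: 27.35
ee_pos: [576.1, 260.6, 75.8]
orientation: [0.861, 3.02, 0.007]
ft_force: [-0.1, -0.3, -0.5]
width: 39.7
grasp_force: 30.0
```

Call:
servo_tool(
  increments=[
    [0,0,0,0,0,0,-1],
    [0,0,-1.5,0,0,0,-1],
    [0,0,-2.5,0,0,0,-1],
    [0,0,-3,0,0,0,-1],
    [0,0,-3,0,0,0,-1],
    [0,0,-3,0,0,0,-1],
  ],
)

```text
t: 27.85
ee_pos: [577.0, 259.1, 46.7]
orientation: [0.866, 3.018, 0.008]
ft_force: [0.1, 0.8, -1.9]
width: 39.6
grasp_force: 30.0
```

Call:
servo_tool(
  increments=[
    [0,0,-0.15,0,0,0,-1],
    [0,0,-0.3,0,0,0,-1],
    [0,0,-0.45,0,0,0,-1],
    [0,0,-0.55,0,0,0,-1],
    [0,0,-0.55,0,0,0,-1],
  ],
)

```text
t: 28.27
ee_pos: [577.4, 260.1, 41.8]
orientation: [0.864, 3.018, 0.009]
ft_force: [-0.2, 0.5, 3.1]
width: 39.7
grasp_force: 30.0
```

Call:
servo_tool(
  increments=[
    [0,0,0.05,0,0,0,-0.05],
    [0,0,0.05,0,0,0,0.05],
    [0,0,0.05,0,0,0,0.15],
    [0,0,0.05,0,0,0,0.25],
    [0,0,0.05,0,0,0,0.25],
    [0,0,0.05,0,0,0,0.25],
    [0,0,1,0,0,0,0.25],
    [0,0,3,0,0,0,0.25],
    [0,0,6,0,0,0,0.25],
    [0,0,9.5,0,0,0,0.4],
    [0,-2,12,0,0,-2,1],
    [0,-5,14,0,0,-7,1],
    [0,-8,16,0,0,-14,1],
    [0,-12,16,0,0,-21,1],
    [0.5,-16,16,0,0,-28,1],
    [1,-20,16,0,0,-35,1],
    [1.5,-24,16,0,0,-42,1],
    [2,-28,16,0,0,-49,1],
    [2.3,-31,16,0,0,-56,1],
    [2.3,-32,16,0,0,-58,1],
  ],
)

```text
t: 29.93
ee_pos: [600.4, -64.3, 202.1]
orientation: [2.226, 2.208, 0.006]
ft_force: [0.7, -0.8, -0.3]
width: 87.7
grasp_force: 0.0
```

Call:
servo_tool(
  increments=[
    [0,0,0,0,0,0,1],
    [0,0,0,0,0,0,1],
    [0,0,0,0,0,0,1],
  ],
)

```text
t: 30.18
ee_pos: [599.8, -58.9, 201.3]
orientation: [2.214, 2.223, 0.006]
ft_force: [-0.3, 0.9, -0.4]
width: 87.7
grasp_force: 0.0
```

Run:
```python
from m import *
import pickle
o=ctrl.get_obs();print(o["ee_pos"].round(2),R.from_rotvec(o["orientation"]).as_matrix().round(3)[:,1],o["width"],o["qpos"].round(2))
w=grab("wrist");t=grab("top");pickle.dump((w,t),open("w15.pkl","wb"));save(w,"w15.png")
P=[[551.5,31,31],[650,19.5,31]];print("exp px",proj(w,P).round(),proj(t,P).round())
for nm,d,box in(("wrist",w,(150,20,520,235)),("top",t,(290,170,335,240))):
    H,S,V=hsv(d);m=cv2.morphologyEx(((S<28)&(V>150)).astype(np.uint8),cv2.MORPH_OPEN,np.ones((3,3)))
    for c in comps(m,box)[:8]:
        if cv2.contourArea(c)>80:
            e=cv2.minEnclosingCircle(ray(d,c[:,0],31).astype(np.float32));print(nm,np.round(e[0],1),round(e[1],1),cv2.boundingRect(c))
H,S,V=hsv(t)
for th in (40,60):
  for c in comps((S<th)&(V>90),(175,200,280,290))[:5]:
    if cv2.contourArea(c)>60: print("tin?",cv2.minAreaRect(ray(t,c[:,0],64).astype(np.float32)),cv2.contourArea(c))
# tin edges via susan marks from top still fine
```

```text
[599.75 -58.9  201.33] [1.    0.004 0.005] 87.72829738111788 [-0.12  0.41  1.7   0.    1.02 -0.12]
exp px [[279.  99.]
 [369. 111.]] [[314. 221.]
 [317. 188.]]
wrist [648.5  23.7] 199.8 (191, 20, 329, 215)
wrist [530.  -95.5] 149.6 (150, 136, 236, 99)
wrist [560.   34.4] 38.8 (252, 69, 70, 58)
wrist [ 814.  -113.3] 34.5 (469, 200, 51, 35)
top [577.5   5.6] 69.8 (306, 189, 21, 48)
top [582.6 -14.8] 49.6 (326, 194, 9, 34)
tin? ((487.4418029785156, 180.1509246826172), (106.74798583984375, 246.96060180664062), 89.20196533203125) 1047.5
tin? ((424.29571533203125, 296.1807861328125), (64.0460433959961, 40.46778869628906), 5.312687397003174) 307.5
tin? ((579.6441650390625, 257.3209533691406), (40.5126838684082, 63.56431198120117), 58.22118377685547) 285.0
tin? ((377.158447265625, 397.6441955566406), (77.83599853515625, 36.07795333862305), 50.60727310180664) 143.0
tin? ((487.46551513671875, 181.52235412597656), (109.4912338256836, 246.9699249267578), 89.20196533203125) 1102.0
tin? ((424.6424255371094, 295.98065185546875), (65.676025390625, 41.49152374267578), 1.820909857749939) 322.5
tin? ((579.88232421875, 257.8910827636719), (41.86903381347656, 65.55973052978516), 56.941993713378906) 300.0
tin? ((376.12255859375, 394.701171875), (82.20912170410156, 37.409278869628906), 53.00070571899414) 161.5
```

Run:
```python
from m import *
import pickle
w,t=pickle.load(open("w15.pkl","rb"))
for nm,d,box,r in(("wrist",w,(200,40,460,200),(23,31)),("top",t,(290,170,335,245),(8,12))):
    x0,y0,x1,y1=box;k=1 if nm=="wrist" else 4
    g=cv2.cvtColor(d["image"],cv2.COLOR_RGB2GRAY)[y0:y1,x0:x1];g=cv2.GaussianBlur(cv2.resize(g,None,fx=k,fy=k,interpolation=2),(5,5),1.5)
    cs=cv2.HoughCircles(g,cv2.HOUGH_GRADIENT,1,40,param1=100,param2=18,minRadius=r[0]*k,maxRadius=r[1]*k)
    for c in cs[0][:5]: px=(c[0]+.5)/k-.5+x0,(c[1]+.5)/k-.5+y0;print(nm,np.round(px,1),c[2]/k,ray(d,[px],31).round(1))
```

```text
wrist [278.5  96.5] 27.1 [[551.   33.8]]
wrist [373.5 121.5] 25.7 [[655.1   8.2]]
top [314.  220.2] 10.125 [[554.5  30.8]]
```

View pics/w15.png

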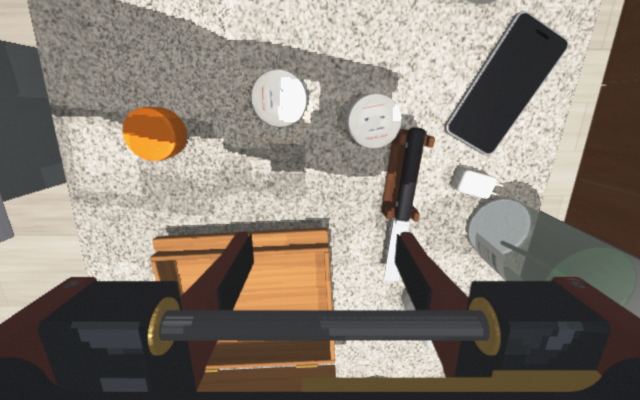

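The view shows pot 1 at (279,98) and pot 2 at (374,121), which was knocked to beside the knife rest. The knife is on its rest and the box is empty. I grasp pot 1 first.

Call:
servo_tool(
  increments=[
    [-1,2,-1.5,0,0,0,1],
    [-2.5,5,-4,0,0,0,1],
    [-4,8,-7.5,0,0,0,1],
    [-4.9,9.2,-11,0,0,0,1],
    [-4.9,9.2,-14,0,0,0,1],
    [-4.9,9.2,-17,0,0,0,1],
    [-4.9,9.2,-18.8,0,0,0,1],
    [-4.9,9.2,-19.2,0,0,0,1],
    [-4.9,9.2,-19.2,0,0,0,1],
    [-4.9,9.2,-19.2,0,0,0,0.6],
    [-4.9,9.2,-19.2,0,0,0,0],
    [-4.9,9.2,-19.2,0,0,0,-0.4],
    [-4.9,9.2,-19.2,0,0,0,-1],
    [-4.9,9.2,-19.2,0,0,0,-1],
    [-4.9,9.2,-19.2,0,0,0,-1],
    [-4.9,9.2,-19.2,0,0,0,-1],
  ],
)

```text
t: 31.62
ee_pos: [551.6, 31.7, 10.2]
orientation: [2.217, 2.218, 0.007]
ft_force: [0.0, -0.9, 7.3]
width: 58.7
grasp_force: 30.0
```

Call:
servo_tool(
  increments=[
    [0,0,1.5,0,0,0,-1],
    [0,0,4.5,0,0,0,-1],
    [0,0,8,0,0,5,-1],
    [-0.6,1.5,10,0,0,11,-1],
    [-1.2,3.5,11,0,0,18,-1],
    [-2,5.5,11,0,0,25,-1],
    [-2.6,7.5,11,0,0,32,-1],
    [-3.3,9.5,11,0,0,39,-1],
    [-4,11.5,11,0,0,46,-1],
    [-4.7,13.5,11,0,0,53,-1],
    [-5.4,15.5,11,0,0,60,-1],
    [-6,17.5,11,0,0,67,-1],
    [-6.7,19,10,0,0,73,-1],
    [-6.7,19,8,0,0,76,-1],
    [-6.7,19,6,0,0,76,-1],
    [-6.7,19,4.5,0,0,76,-1],
    [-6.7,19,3.8,0,0,76,-1],
    [-6.7,19,3.8,0,0,76,-1],
    [-6.7,19,3.8,0,0,76,-1],
  ],
)

```text
t: 33.2
ee_pos: [484.0, 221.6, 47.3]
orientation: [0.382, 3.117, 0.008]
ft_force: [0.1, -0.2, -1.1]
width: 59.2
grasp_force: 30.0
```

Call:
servo_tool(
  increments=[
    [0,0,-0.15,0,0,0,-1],
    [0,0,-0.3,0,0,0,-1],
    [0,0,-0.4,0,0,0,-1],
    [0,0,-0.4,0,0,0,-1],
  ],
)

```text
t: 33.53
ee_pos: [484.2, 221.8, 43.5]
orientation: [0.381, 3.116, 0.009]
ft_force: [-0.3, 0.6, -1.2]
width: 59.1
grasp_force: 30.0
```

Call:
servo_tool(
  increments=[
    [0,0,-0.1,0,0,0,-1],
    [0,0,-0.25,0,0,0,-1],
    [0,0,-0.4,0,0,0,-1],
    [0,0,-0.4,0,0,0,-1],
  ],
)

```text
t: 33.87
ee_pos: [484.6, 221.8, 40.1]
orientation: [0.38, 3.116, 0.009]
ft_force: [-1.6, -3.0, 11.4]
width: 59.0
grasp_force: 30.0
```

Call:
servo_tool(
  increments=[
    [0,0,0.05,0,0,0,0.4],
    [0,0,0.05,0,0,0,0.5],
    [0,0,0.05,0,0,0,0.6],
    [0,0,0.05,0,0,0,0.65],
    [0,0,0.05,0,0,0,0.65],
    [0,0,1,0,0,0,0.65],
    [0,0,3,0,0,0,0.65],
    [0,0,6,0,0,0,0.65],
    [0,0,9.5,0,0,0,1],
    [2,-2,13,0,0,2,1],
    [5,-4.5,15,0,0,4,1],
    [8,-7,16,0,0,6,1],
    [11,-9.5,16,0,0,8,1],
    [14,-12,16,0,0,10,1],
    [17,-15,16,0,0,12,1],
    [20,-17.5,16,0,0,14,1],
    [21.5,-19,16,0,0,14,1],
    [21.5,-19,16,0,0,14,1],
    [21.5,-19,16,0,0,14,1],
    [21.5,-19,16,0,0,14,1],
  ],
)

```text
t: 35.53
ee_pos: [698.0, 32.2, 199.1]
orientation: [0.001, -3.141, -0.009]
ft_force: [-0.5, 0.9, 0.2]
width: 87.7
grasp_force: 0.0
```

Run:
```python
from m import *
import pickle
o=ctrl.get_obs();print(o["ee_pos"].round(2),R.from_rotvec(o["orientation"]).as_matrix().round(3)[:,1],o["width"],o["qpos"].round(2))
w=grab("wrist");t=grab("top");pickle.dump((w,t),open("w16.pkl","wb"));save(w,"w16.png")
print("exp",proj(w,[655,8.2,31]).round(),proj(w,[699.5,-56.5,42]).round())
e=proj(w,[655,8.2,31])[0].astype(int)
g=cv2.GaussianBlur(cv2.cvtColor(w["image"],cv2.COLOR_RGB2GRAY),(5,5),1.5);x0,y0=max(e[0]-70,0),max(e[1]-70,0)
cs=cv2.HoughCircles(g[y0:e[1]+70,x0:e[0]+70],cv2.HOUGH_GRADIENT,1,30,param1=100,param2=15,minRadius=22,maxRadius=31)
if cs is not None:
  for c in cs[0][:4]: px=(c[0]+x0,c[1]+y0);print(px,c[2],ray(w,[px],31).round(1))
H,S,V=hsv(t)
for c in comps((S<45)&(V>120),(175,200,280,290))[:5]:
    if cv2.contourArea(c)>60: p=ray(t,c[:,0],62).astype(np.float32);print("item",cv2.minAreaRect(p),cv2.contourArea(c))
```

```text
[698.    32.2  199.15] [-0.001  1.     0.006] 87.68347752943494 [ 0.03  0.56  1.47  0.01  1.12 -1.55]
exp [[302. 144.]] [[245. 185.]]
(np.float64(301.5), np.float64(143.5)) 26.0 [[654.5   8.2]]
item ((487.30322265625, 164.0992431640625), (74.3646240234375, 247.37890625), 89.20198059082031) 1851.0
item ((485.9261779785156, 222.7081756591797), (53.436622619628906, 58.39752197265625), 89.13153839111328) 320.5
item ((424.10577392578125, 296.9730224609375), (64.41268920898438, 39.445526123046875), 5.079823970794678) 297.0
item ((580.388916015625, 258.9554443359375), (39.313758850097656, 64.1083755493164), 58.691993713378906) 276.5
item ((378.24908447265625, 401.1302185058594), (73.75460815429688, 34.75092315673828), 48.21487045288086) 135.5
```

Call:
servo_tool(
  increments=[
    [-1.5,-1,-2,0,0,0,1],
    [-3.2,-2,-5,0,0,0,1],
    [-4.4,-2.4,-8.5,0,0,0,1],
    [-4.4,-2.4,-12,0,0,0,1],
    [-4.4,-2.4,-15.5,0,0,0,1],
    [-4.4,-2.4,-18.2,0,0,0,1],
    [-4.4,-2.4,-19,0,0,0,1],
    [-4.4,-2.4,-19,0,0,0,1],
    [-4.4,-2.4,-19,0,0,0,0.6],
    [-4.4,-2.4,-19,0,0,0,0],
    [-4.4,-2.4,-19,0,0,0,-0.4],
    [-4.4,-2.4,-19,0,0,0,-1],
    [-4.4,-2.4,-19,0,0,0,-1],
    [-4.4,-2.4,-19,0,0,0,-1],
    [-4.4,-2.4,-19,0,0,0,-1],
  ],
)

```text
t: 36.88
ee_pos: [655.9, 7.8, 10.7]
orientation: [-0.001, 3.139, 0.009]
ft_force: [-0.5, 0.4, 7.9]
width: 59.0
grasp_force: 30.0
```

Call:
servo_tool(
  increments=[
    [0,0,1.5,0,0,0,-1],
    [0,0,4.5,0,0,0,-1],
    [-0.4,0.5,8,0,0,-2,-1],
    [-1.2,2,11,0,0,-5,-1],
    [-2.2,5,12,0,0,-9,-1],
    [-3,8.5,12,0,0,-13,-1],
    [-3.8,12,12,0,0,-18,-1],
    [-4.6,15.5,12,0,0,-23,-1],
    [-5.3,19,12,0,0,-28,-1],
    [-6,22.5,12,0,0,-33,-1],
    [-6.8,26,12,0,0,-38,-1],
    [-7.5,29.5,12,0,0,-43,-1],
    [-8.1,32.5,11,0,0,-47,-1],
    [-8.5,35.1,9,0,0,-50,-1],
    [-8.5,35.1,7,0,0,-50,-1],
    [-8.5,35.1,5,0,0,-50,-1],
    [-8.5,35.1,4,0,0,-50,-1],
    [-8.5,35.1,3.8,0,0,-50,-1],
    [-8.5,35.1,3.8,0,0,-50,-1],
  ],
)

```text
t: 38.47
ee_pos: [569.9, 358.3, 47.2]
orientation: [1.326, 2.845, 0.006]
ft_force: [-0.9, -0.2, -0.3]
width: 58.6
grasp_force: 30.0
```

Call:
servo_tool(
  increments=[
    [0,0,-0.15,0,0,0,-1],
    [0,0,-0.3,0,0,0,-1],
    [0,0,-0.4,0,0,0,-1],
    [0,0,-0.5,0,0,0,-1],
    [0,0,-0.5,0,0,0,-1],
  ],
)

```text
t: 38.88
ee_pos: [570.2, 358.7, 42.5]
orientation: [1.325, 2.845, 0.008]
ft_force: [0.4, -0.6, -1.1]
width: 58.9
grasp_force: 30.0
```

Call:
servo_tool(
  increments=[
    [0,0,-0.1,0,0,0,-1],
    [0,0,-0.2,0,0,0,-1],
    [0,0,-0.3,0,0,0,-1],
    [0,0,-0.3,0,0,0,-1],
  ],
)

```text
t: 39.22
ee_pos: [570.1, 358.8, 40.6]
orientation: [1.325, 2.845, 0.008]
ft_force: [-4.2, -3.1, 11.6]
width: 58.9
grasp_force: 30.0
```

Call:
servo_tool(
  increments=[
    [0,0,0.05,0,0,0,0.4],
    [0,0,0.05,0,0,0,0.5],
    [0,0,0.05,0,0,0,0.6],
    [0,0,0.05,0,0,0,0.65],
    [0,0,0.05,0,0,0,0.65],
    [0,0,1,0,0,0,0.65],
    [0,0,3,0,0,0,0.65],
    [0,0,6,0,0,0,0.65],
    [0,0,9.5,0,0,0,1],
    [0,-2,13,0,0,-2,1],
    [0.3,-5.5,16,0,0,-6,1],
    [0.6,-9,18,0,0,-10,1],
    [1,-13,19,0,0,-14,1],
    [1.3,-17,19,0,0,-18,1],
    [1.6,-21,19,0,0,-22,1],
    [2,-25,19,0,0,-27,1],
    [2.3,-29,19,0,0,-32,1],
    [2.6,-33,19,0,0,-37,1],
    [2.9,-37,19,0,0,-40,1],
    [3,-40,19,0,0,-40,1],
  ],
)

```text
t: 40.88
ee_pos: [600.0, -44.2, 230.0]
orientation: [2.221, 2.214, 0.006]
ft_force: [0.7, -0.8, 0.2]
width: 87.9
grasp_force: 0.0
```

Call:
servo_tool(
  increments=[
    [0,0,0,0,0,0,1],
    [0,0,0,0,0,0,1],
    [0,0,0,0,0,0,1],
    [0,0,0,0,0,0,1],
  ],
)

```text
t: 41.22
ee_pos: [599.9, -40.0, 229.4]
orientation: [2.216, 2.221, 0.006]
ft_force: [-0.4, -0.3, -0.2]
width: 87.7
grasp_force: 0.0
```

Run:
```python
from m import *
import pickle
o=ctrl.get_obs();print(o["ee_pos"].round(2),o["ft_force"].round(1),R.from_rotvec(o["orientation"]).as_matrix().round(3)[:,1])
w=grab("wrist");t=grab("top");s=grab("scene");pickle.dump((w,t,s),open("end.pkl","wb"))
H,S,V=hsv(t)
for c in comps((S<45)&(V>120),(160,190,280,295))[:6]:
    if cv2.contourArea(c)>60: p=ray(t,c[:,0],62).astype(np.float32);print("item",cv2.minAreaRect(p),cv2.contourArea(c))
g=cv2.cvtColor(t["image"],cv2.COLOR_RGB2GRAY);bg=cv2.medianBlur(g,21).astype(int);mk=(bg-g>14).astype(np.uint8)
for c in comps(mk,(172,195,268,290))[:12]:
    p=ray(t,c[:,0,:],30).astype(np.float32);rc=cv2.minAreaRect(p)
    if min(rc[1])>30: print("mark",rc)
# pots anywhere left on worktop?
gg=cv2.GaussianBlur(cv2.resize(g[165:250,280:340],None,fx=4,fy=4,interpolation=2),(5,5),1.5)
print(cv2.HoughCircles(gg,cv2.HOUGH_GRADIENT,1,40,param1=100,param2=18,minRadius=32,maxRadius=48))
# knife handle/blade in wrist
Hw,Sw,Vw=hsv(w)
e=proj(w,[[699.5,-56.5,42],[704,-2,42],[694.8,-111,42]]);print("exp handle px",e.round())
x0,y0=e.min(0).astype(int)-25;x1,y1=e.max(0).astype(int)+25
for c in comps((Vw<50),(x0,y0,x1,min(y1,235)))[:2]: print("dark",cv2.minAreaRect(ray(w,c[:,0],42).astype(np.float32)),cv2.boundingRect(c))
# lid: compare scene outline
Hs,Ss,Vs=hsv(s)
c=comps((Hs<20)&(Ss>100)&(Vs>60),(300,150,440,320))[0];print("lid scene bbox",cv2.boundingRect(c),[tuple(c[i,0]) for i in (c[:,0,1].argmin(),c[:,0,0].argmax())])
for th in (1.4,1.6,1.8,1.9):
  u=np.array([-.0596,.998]);v=np.array([.998,.0596]);h=np.array([510,-331.])
  print(th,proj(s,[[*(h+198*np.cos(th)*u+k*v),45+198*np.sin(th)] for k in(-110,110)]).round().tolist())
```

```text
[599.85 -40.   229.35] [-0.4 -0.3 -0.2] [1.    0.002 0.006]
item ((498.92864990234375, 395.9105224609375), (300.7940673828125, 134.6107177734375), 3.119328022003174) 1577.0
item ((492.884033203125, 182.575927734375), (132.0201416015625, 305.9313049316406), 81.25212097167969) 1328.5
item ((485.978515625, 221.2003936767578), (58.7286262512207, 56.06520080566406), 0.6769854426383972) 337.5
item ((571.4606323242188, 356.18084716796875), (57.69144821166992, 56.97243881225586), 1.8717927932739258) 316.0
item ((424.11334228515625, 296.88720703125), (64.41232299804688, 39.61855697631836), 5.078218460083008) 299.0
item ((580.3186645507812, 258.9075012207031), (39.341522216796875, 64.21542358398438), 58.211517333984375) 279.5
mark ((475.3863525390625, 382.85406494140625), (74.30255889892578, 74.76300811767578), 73.69630432128906)
mark ((423.33966064453125, 296.74920654296875), (82.23145294189453, 54.63801574707031), 1.3122742176055908)
mark ((568.9157104492188, 351.0126647949219), (56.882938385009766, 76.58349609375), 66.44537353515625)
mark ((488.02093505859375, 218.2014923095703), (79.02867889404297, 69.41178894042969), 7.881724834442139)
mark ((577.96435546875, 257.04840087890625), (53.8377571105957, 81.59410095214844), 57.20143127441406)
None
exp handle px [[403. 190.]
 [410. 146.]
 [396. 230.]]
dark ((696.5951538085938, -49.65299606323242), (104.69434356689453, 19.47952651977539), 86.03596496582031) (389, 142, 27, 82)
lid scene bbox (300, 154, 140, 158) [(np.int32(434), np.int32(154)), (np.int32(439), np.int32(213))]
1.4 [[359.0, 206.0], [425.0, 169.0]]
1.6 [[377.0, 214.0], [443.0, 174.0]]
1.8 [[396.0, 226.0], [460.0, 183.0]]
1.9 [[406.0, 234.0], [469.0, 189.0]]
```

Run:
```python
from m import *
import pickle
w,t,s=pickle.load(open("end.pkl","rb"))
# blade in scene and top: bright low-sat pixels near expected line
k=np.array([-.078,-.997,0]);O=np.array([698,-54,34.])
for nm,d in(("top",t),("scene",s)):
    e=proj(d,[O+60*k,O+140*k]);x0,y0=(e.min(0)-5).astype(int);x1,y1=(e.max(0)+6).astype(int)
    H,S,V=hsv(d)
    for c in comps((V>195)&(S<40) if nm=="scene" else (V>160)&(S<30),(x0,y0,x1,y1))[:2]:
        if cv2.contourArea(c)<20: continue
        p=ray(d,c[:,0],35.5).astype(np.float32);print(nm,"exp",e.round(1).tolist(),"rect@z35.5",cv2.minAreaRect(p),cv2.boundingRect(c))
c=cv2.resize(s["image"][170:250,330:430],(800,640))[:600]
g=s["image"].astype(int).mean(2)
for x in range(352,376,4): print(x,g[190:216,x].astype(int).tolist(), )
print("handle axis px", proj(s,[O-55*k+[0,0,8],O+[0,0,8],O+55*k+[0,0,8]]).round(1).tolist())
```

```text
top exp [[362.3, 172.5], [389.5, 174.1]] rect@z35.5 ((690.1466064453125, -194.27293395996094), (11.702888488769531, 36.2742919921875), 88.96730041503906) (388, 167, 5, 13)
scene exp [[375.8, 206.4], [397.0, 219.2]] rect@z35.5 ((693.2197265625, -144.82083129882812), (84.4933853149414, 43.7841911315918), 61.53240966796875) (374, 202, 22, 18)
352 [25, 20, 23, 32, 36, 27, 24, 30, 28, 31, 29, 30, 31, 33, 39, 49, 78, 137, 180, 201, 196, 187, 181, 177, 176, 179]
356 [63, 40, 24, 20, 22, 20, 18, 15, 27, 50, 69, 53, 40, 35, 40, 61, 69, 60, 61, 108, 161, 179, 181, 190, 197, 192]
360 [30, 29, 32, 40, 39, 37, 35, 25, 21, 23, 48, 78, 85, 64, 44, 35, 35, 48, 62, 62, 57, 80, 130, 164, 182, 184]
364 [29, 29, 66, 111, 88, 60, 54, 42, 34, 26, 22, 18, 33, 64, 80, 66, 45, 41, 34, 34, 46, 62, 62, 54, 80, 136]
368 [31, 30, 71, 117, 106, 152, 202, 184, 113, 52, 33, 31, 31, 45, 58, 78, 64, 40, 35, 32, 29, 30, 29, 30, 32, 35]
372 [30, 55, 92, 84, 112, 182, 196, 200, 200, 187, 129, 64, 38, 37, 50, 72, 87, 70, 45, 36, 29, 28, 29, 29, 35, 43]
handle axis px [[349.2, 187.9], [361.6, 195.3], [374.8, 203.2]]
```

```bash
python3 -c "
from workcell import ctrl
print(ctrl.close_job())"
```

```text
the job is handed in; nothing more can be done
None
```

I handed the job in at about 41 s. The lid was prised with the knife and left leaning back past vertical. The knife is on its rest, and both tins and both pots are within a few mm of their outlines. The susan did not turn, and no verdict came back from the judge.

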